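Reset a short telescopic shelf leg and refit its foot

TASK

The little counter-top shelf lies upside-down on the kitchen counter and one of its telescopic legs, the one without a foot, is set one hole too short. Squeeze that leg's spring button flush and ease the tube out until the button pops into the next hole, like on the other three legs, then push the loose grey rubber foot fully home on its end. Handle the thin tube gently: do not crush it, do not lift or shove the shelf about, do not force the foot, and leave the other things on the counter alone.

Things in the scene. Friction and masses are not known exactly. Their poses are not given: they have to be found in the camera images.
- shelf: small shelf lying upside-down, loose, 2.3 kg: wooden board 220 (x) x 340 (y) x 20 mm with four vertical tube legs, 25 mm diameter, at x = +-75, y = +-125 mm. Origin: centre of the board's face on the counter, z up. Three legs with grey feet are set right, 178 mm high with foot; the one at x -75, y +125 has no foot and is one hole short. Pulling up on it with over about 12 N lifts that corner
- leg (a joint): how far the footless leg tube is drawn up, m: 0 at the start (button in the upper hole); the next hole comes 0.020 to 0.030 out (unevenly drilled: feel for it), about 1 mm play. Weight and friction 4 N; drawing it over the flush button takes 5 to 9 N. Draw at 20 mm/s or less. The button starts to rise some 5 mm before the hole; then the tube jumps a little and locks
- leg_top (a point): centre of the upper end of the footless leg tube (25 mm outside diameter), 145 mm above the counter and 40 mm above the button at the start; it rises with the tube. z along the tube, upward
- button (a joint): how far that leg's spring button is pressed in, m: 0 fully out, standing 5 mm proud of the tube; 0 to 0.002 when locked in a hole; 0.0045 to 0.005 flush with the tube's outside; about 0.0065 trapped under the tube wall. Spring force 1.3 N when out, 2.5 N when flush
- button_tip (a point): outer end of the round-nosed brass button, 10 mm in diameter. It points along the shelf's +y (level), 17.5 mm from the tube's axis, 105 mm above the counter, and stays there as the tube slides. Three dark holes 11.8 mm wide run down that side of the tube. One finger pad on it and the other on the far side of the tube squeeze it flush: 15 to 20 N of grip holds; 30 N crushes the tube
- foot: loose grey rubber foot: a cap 40 mm high, 34 mm in diameter (37 mm at the 5 mm high lip), standing mouth down on the counter. Origin: centre of its mouth, z up to its closed end. Bore 26.6 mm wide, 32 mm deep, bell mouth 30.6 mm. It goes on mouth down: the first 15 mm are free, the rest a tight fit that takes 3 to 8 N of push until the bore's end meets the tube's end; stop at about 15 N
- foot_seat (a point): centre of the end of the bore inside the foot, 32 mm above its mouth; z as the foot's. It meets leg_top when the foot is fully home
- screwdriver: bystander: red-handled screwdriver, 190 mm long, lying on the counter; origin under the middle of it
- spare_foot: bystander: a black rubber foot of a larger size (about 50 mm wide, 34 mm high), lying mouth up; it does not fit this shelf
- mug: bystander: white ceramic mug, 82 mm wide, 95 mm high; origin under its centre
- dish_soap: bystander: white dish-soap bottle with green cap, 68 mm wide, 200 mm high; origin under its centre
- red_lid_jar: bystander: glass jar with red lid, 84 mm wide, 115 mm high; origin under its centre
- steel_bowl: bystander: small steel bowl, 130 mm wide, 55 mm high; origin under its centre
- salt_pot: bystander: white salt pot, 46 mm wide, 85 mm high; origin under its centre
Mind the look-alikes: they are no part of the job. Of the things like the foot, leave any that is brown; of the rest the smaller one is meant.

How it is judged:
By the outcome, as a careful person would: the job done as asked, in the order asked, and still so for the second after the job is handed in, with the robot touching nothing.
It also fails if it takes over 69 s, if anything falls off the work surface, if the arm or the gripper's body presses on something with over 40 N, if the wrist force passes 120 N, or if a joint passes its speed limit or range.

ROBOT

A 6-joint arm with a two-finger parallel gripper is mounted at the origin on the work surface. World frame = base frame: x ahead of the robot, y to its left, z up, the work surface at z = 0. Lengths are in m, angles in rad, forces in N, time in s.
With the tool pointing down it reaches from about 0.25 to 0.725 m from the base axis. Payload 4 kg.
Tool frame: the origin (TCP) lies midway between the tips of the shut fingers; the grasp point (between the pads) lies 19 mm behind it; z points along the fingers, y is the line along which they close (so a half turn about z gives the same grasp; the last joint's range is limited). The gripper opens to 85 mm and grips with 20 to 120 N. Pads are 22 mm wide; open, the fingers measure 114 mm over their backs; the gripper's body (76 mm by 85 mm) begins 54 mm behind the grasp point. The pads swing forward as they close: fully open they stand 13 mm farther back than shut.
Start: joints at [1.272, 0.241, 0.005, 1.335, 0, 1.571], TCP at [0.147, 0.478, 0.231] pointing down, gripper open.
Joint ranges: [-2.72, 2.72], [-1.05, 1.87], [-1.09, 1.28], [-1.99, 2.15], [-1.42, 1.44], [-3.14, 3.14]. Speed limits (rad/s): [2.79, 2.79, 3.14, 3.14, 3.14, 3.14].

INTERFACE

Orientations are given as a unit quaternion [x, y, z, w].
In Python, from workcell import get_obs, camera, job_done, silhouettes gives the robot as it stands. The module is installed in compiled form; this text tells all that it offers.
- The arm moves only by the tool drive_tool, never from a script. Its argument "increments" is a list of rows, each a list of 3 entries, a list of its own where there are three numbers: the shift along the world's x, y, z in mm, then the turn, a rotation vector about the world's x, y, z in degrees, then the opening, from 0 (shut) to 1 (fully open). A call has 1 to 8 rows; each row shifts and turns the commanded pose from where the row before left it; what a row does not reach is not made up. A row lasts 1/12 s, in which the tool goes at most 41.7 mm and 7.16 degrees, less where a joint would pass 70% of its speed; a pose out of reach is approached as far as the arm can. A call is refused whole if a number of a shift passes 41.7 or a number of a turn 7.16, either way. A call with a gripper value outside its range is refused whole. The fingers move at their own pace and stop on an object; the grip force is fixed at half the most. Time passes only in rows, so rows that do not move let the fingers close. It gives the time, the measured TCP pose, the force, the opening and the grip force at its end, in the units of the state.
- get_obs(): the state, without advancing time (a new reading comes with each control period).
- camera(name): name is "scene" or "top"; returns a dict with "image" (480x640x3 uint8, red, green, blue), "K" (3x3 intrinsics, pixels), "k1" (the pictures are not rectified: a ray, as slopes to the right and down, at radius r is drawn at 1 + k1 r^2 times it, then the intrinsics apply), "view" (4x4, takes a point from world to camera coordinates). Camera axes: x right, y down, z forward; pixel columns grow to the right and rows downward; lengths in m; the calibration is good to about 2 mm. A picture is of the moment at which its call begins. There is no depth.
- job_done(): hands the job in; it is judged then, once.
Trained networks look in a picture, given as the dict that the camera call returned (one of the last four; its "shot" number tells which), for a name from the list of things; names that differ only in an ending like _2 or _b are one class to them, and where a whole thing is asked for, a point or a joint stands for the part that bears it (a point fixed in the world has none). Each returns a list of dicts, best first, with "conf" (0 to 1); they miss things now and then, are a little off and sometimes report something else, mostly with a low value. They report only what shows in the picture. A call takes as long as a camera call. They do not tell look-alikes from the thing itself.
- silhouettes(query, picture): "region" (480x640 bool, what is visible of it) and "bbox" ([left, top, right, bottom] in pixels, round what is visible of it).
The state is a dict: "clock": time; "joint_pos": joint angles; "joint_vel": joint speeds; "tau": joint torques, N m; "eef_pos": TCP position; "tool_rot": TCP orientation; "ft_force": force on the tool from outside, world axes, zero at the start; "ft_torque": the same for the moment, N m; "grip_width": finger opening in m; "grasp_force": force on a finger pad.
Only numpy, scipy, OpenCV 4.12 (cv2) and the standard library are available. Lean on these libraries where they do the work, as an engineer would, in place of code of your own. Each camera call takes 0.05 s, during which the arm holds its last target. There are 200 camera calls.

## Working session

There is one attempt and no reset: what is moved stays moved. The work goes in short steps, Python scripts to look and compute and a tool call to move; the robot and the scene stay as the last step left them, time stands still between calls to the robot, and variables do not carry over. Pictures are saved under pics/ and viewed, at most 10 in all, crops included, and the job is handed in when it is done.

Besides the shell and the picture viewer there is one more tool, called as name([rows], argument=value, ...), one row to a line, values as JSON. drive_tool: Moves the arm, as the interface text tells. Its arguments: {"type":"object","properties":{"increments":{"type":"array"}},"required":["increments"]}

```bash
mkdir -p pics; cat > h.py <<'E'
import numpy as np,cv2
from workcell import *
def ray(c,u,v):
    K=c["K"];k=c["k1"];d=np.array([(u-K[0][2])/K[0][0],(v-K[1][2])/K[1][1]]);s=d.copy()
    for _ in range(30): s=d/(1+k*(s@s))
    V=np.array(c["view"]);R=V[:3,:3];t=V[:3,3]
    return -R.T@t, R.T@np.array([s[0],s[1],1])
def atz(c,u,v,z):
    o,d=ray(c,u,v);return o+d*(z-o[2])/d[2]
def proj(c,p):
    V=np.array(c["view"]);q=V[:3,:3]@np.array(p)+V[:3,3];s=q[:2]/q[2];s=s*(1+c["k1"]*(s@s));K=c["K"]
    return np.array([K[0][0]*s[0]+K[0][2],K[1][1]*s[1]+K[1][2]])
def save(n,im): cv2.imwrite("pics/"+n,cv2.cvtColor(im,cv2.COLOR_RGB2BGR))
E
python3 - <<'E'
from h import *
for n in("scene","top"):
    c=camera(n);save(n+"1.png",c["image"]);print(n,ray(c,320,240),c["k1"])
    for q in("shelf","leg_top","button_tip","foot","spare_foot","screwdriver","mug","dish_soap","red_lid_jar","steel_bowl","salt_pot"):
        for r in silhouettes(q,c)[:4]: print(q,round(r["conf"],2),r["bbox"])
E
```

```text
scene (array([1.20609123, 0.37248104, 1.06450947]), array([-0.52156095, -0.36314659, -0.77246054])) -0.10130557859863958
shelf 0.95 [282.1, 219.4, 428.0, 348.9]
leg_top 0.8 [406.3, 247.2, 422.0, 283.3]
leg_top 0.74 [281.2, 217.1, 428.2, 346.9]
leg_top 0.27 [206.6, 224.1, 238.7, 288.3]
foot 0.76 [279.2, 204.4, 292.6, 226.6]
foot 0.64 [248.4, 199.6, 260.5, 222.0]
foot 0.46 [269.8, 188.4, 277.6, 203.8]
spare_foot 0.72 [223.6, 233.7, 244.3, 251.7]
screwdriver 0.81 [166.6, 225.6, 200.9, 241.1]
mug 0.8 [468.4, 293.5, 506.6, 342.4]
mug 0.72 [268.6, 190.3, 279.1, 203.7]
dish_soap 0.71 [206.8, 227.8, 240.2, 289.8]
red_lid_jar 0.82 [468.4, 335.5, 516.7, 388.5]
steel_bowl 0.72 [202.9, 159.6, 244.9, 189.6]
salt_pot 0.95 [445.2, 367.6, 470.2, 402.8]
top (array([ 0.36808255, -0.03910816,  1.28768358]), array([ 0.18130521,  0.00679156, -0.9834167 ])) -0.056990027686287845
shelf 0.69 [204.1, 177.0, 365.9, 311.6]
leg_top 0.45 [228.9, 279.0, 245.6, 295.9]
leg_top 0.45 [497.9, 272.6, 555.2, 329.3]
button_tip 0.59 [438.7, 307.3, 457.6, 320.5]
foot 0.73 [406.4, 284.6, 426.6, 300.4]
foot 0.71 [441.2, 271.7, 457.3, 283.7]
foot 0.67 [440.9, 305.9, 456.5, 321.9]
spare_foot 0.89 [427.3, 212.9, 443.3, 238.8]
screwdriver 0.92 [464.4, 190.1, 505.8, 254.8]
mug 0.76 [121.8, 261.7, 170.0, 318.4]
dish_soap 0.76 [397.5, 153.6, 434.8, 199.4]
red_lid_jar 0.58 [95.3, 218.6, 149.8, 257.9]
steel_bowl 0.9 [499.8, 274.2, 551.7, 329.8]
salt_pot 0.61 [132.1, 186.8, 161.9, 210.1]
```

View pics/scene1.png

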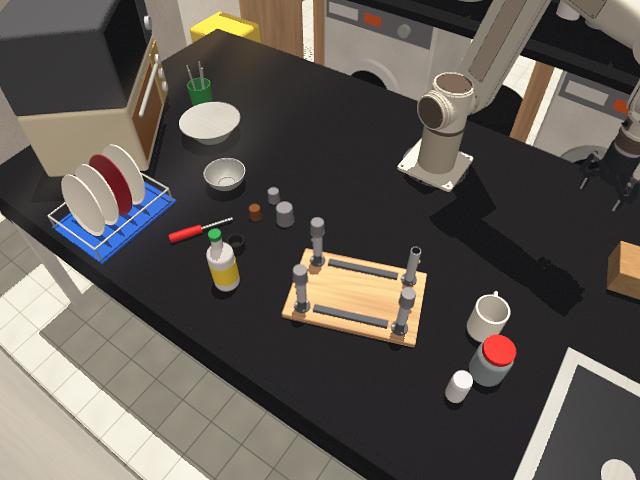

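View pics/top1.png

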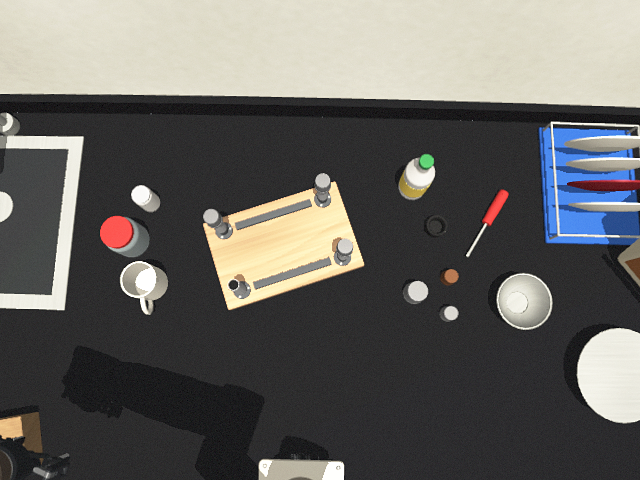

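The footless leg is at top (236,287) / scene (415,252). Foot candidates:
- large grey: top (416,292), scene (285,214)
- small grey: top (449,313), scene (274,196)
- brown: top (451,276), scene (255,212)
- black spare: top (436,226)

By the description it is the small grey one. I'll measure it and check in a crop.

```bash
python3 - <<'E'
from h import *
s=camera("scene");t=camera("top")
print(get_obs()["joint_pos"],get_obs()["tool_rot"])
def cr(c,x,y,w,h,k): return cv2.resize(c["image"][y:y+h,x:x+w],None,fx=k,fy=k,interpolation=cv2.INTER_CUBIC)
a=cr(t,195,170,180,150,4);b=cr(t,390,255,100,75,4);d=cr(s,235,180,70,52,6)
save("c1.png",a)
im=np.zeros((320,800,3),np.uint8);im[:300,:400]=b;im[:312,400:]=cv2.resize(d,(400,312))[:, :400];save("c2.png",im)
save("c3.png",cr(s,275,200,160,150,4))
for q,c,n in(("foot",t,"top"),("foot",s,"scene")):
    for r in silhouettes(q,c)[:4]:
        b=r["bbox"];m=r["region"];ys,xs=np.nonzero(m)
        print(n,b,m.sum(),xs.mean(),ys.mean(),"ctr at z20",atz(c,xs.mean(),ys.mean(),.02))
E
```

```text
[ 1.27201187e+00  2.40644134e-01  4.99045772e-03  1.33515582e+00
 -2.27421203e-06  1.57080887e+00] [ 1.48843358e-01  9.88860786e-01 -6.68276045e-06  1.44109391e-07]
top [404.5, 282.1, 426.4, 299.5] 432 415.0 292.09027777777777 ctr at z20 [ 0.4823806  -0.25715753  0.02      ]
top [442.3, 302.6, 458.5, 320.5] 230 448.5608695652174 313.204347826087 ctr at z20 [ 0.43457329 -0.33582587  0.02      ]
top [441.0, 269.3, 456.1, 286.0] 194 449.03092783505156 276.7371134020619 ctr at z20 [ 0.52053796 -0.3384193   0.02      ]
scene [277.2, 204.2, 294.7, 225.4] 394 284.79695431472084 214.68781725888326 ctr at z20 [ 0.48027602 -0.25855818  0.02      ]
scene [267.7, 187.1, 276.4, 204.8] 189 273.3703703703704 195.83068783068782 ctr at z20 [ 0.43815533 -0.33437128  0.02      ]
scene [249.6, 199.8, 260.1, 221.1] 154 254.71428571428572 212.5909090909091 ctr at z20 [ 0.52391805 -0.33702152  0.02      ]
```

View pics/c1.png

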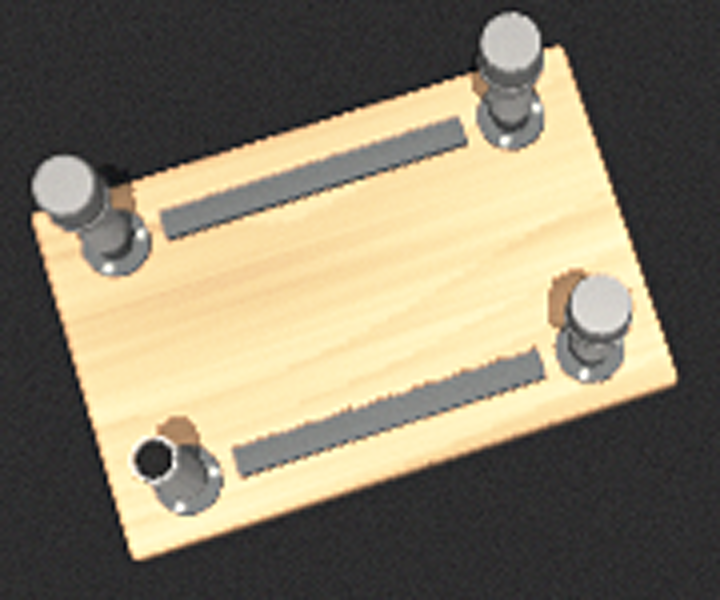

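View pics/c2.png

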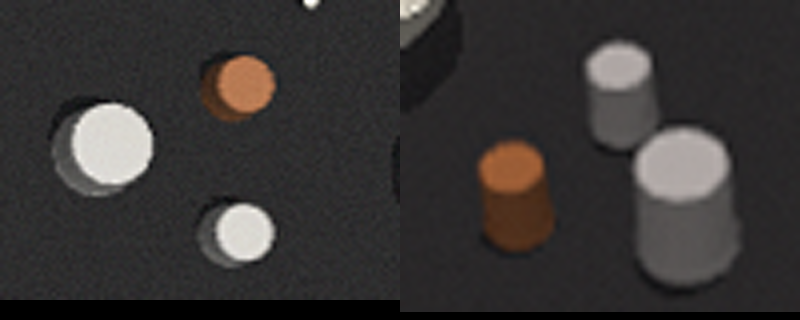

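View pics/c3.png

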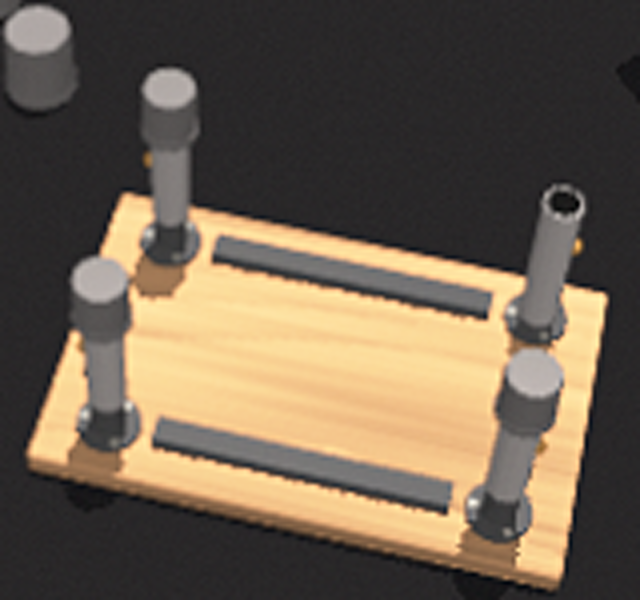

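```bash
python3 - <<'E'
from h import *
from scipy.optimize import least_squares as L
s=camera("scene");t=camera("top")
u=lambda x,y,k,ox,oy:np.array([(x+.5)/k-.5+ox,(y+.5)/k-.5+oy])
T=lambda x,y:u(x,y,4,195,170)
S=lambda x,y:u(x,y,4,275,200)
ob=[(t,(-75,125,145),T(154,460)),(t,(75,125,178),T(64,186)),(t,(75,-125,178),T(511,45)),(t,(-75,-125,178),T(601,306)),
(t,(110,170,20),T(33,215)),(t,(110,-170,20),T(562,47)),(t,(-110,-170,20),T(677,380)),(t,(-110,170,20),T(135,560)),
(s,(-75,125,145),S(564,205)),(s,(75,125,178),S(532,375)),(s,(75,-125,178),S(98,280)),(s,(-75,-125,178),S(170,90)),
(s,(-110,170,20),S(607,294)),(s,(-110,-170,20),S(126,194)),(s,(-75,142.5,105),S(577,246))]
def W(p,q):
    c,d=np.cos(p[2]),np.sin(p[2]);q=np.array(q)/1000
    return np.array([p[0]+c*q[0]-d*q[1],p[1]+d*q[0]+c*q[1],q[2]])
for nm,o in(("both",ob),("top",ob[:8]),("scene",ob[8:])):
    r=L(lambda p:np.concatenate([proj(c,W(p,q))-m for c,q,m in o]),[.5,0,.3])
    p=r.x;print(nm,p,np.degrees(p[2]),"leg",W(p,(-75,125,145)),"tip",W(p,(-75,142.5,105)))
    print(np.round(r.fun.reshape(-1,2),1).tolist())
pt=u(245,233,4,390,255);ps=np.array([219.5/5.714-.5+235,66.5/6-.5+180])
print("foot top",atz(t,*pt,.04),atz(s,*ps,.04))
# big one
print("big dia",[atz(t,*u(x,145,4,390,255),.05)[1] for x in(71,153)],"small",[atz(t,*u(x,233,4,390,255),.04)[1] for x in(215.5,274)])
pb=u(112,144,4,390,255);print("big",atz(t,*pb,.05))
pb=u(246,84,4,390,255);print("brown",atz(t,*pb,.04))
E
```

```text
both [0.5911065  0.05863958 0.34167516] 19.576544363634454 leg [0.47855866 0.15128398 0.145     ] tip [0.47269501 0.16777238 0.105     ]
[[0.0, -0.4], [-0.0, -0.6], [0.3, -1.0], [0.3, -0.7], [-0.9, -0.8], [0.4, -1.3], [1.0, 0.2], [-0.8, 0.1], [0.2, -0.8], [0.9, -0.9], [0.6, -0.8], [-0.0, -0.9], [0.7, -0.7], [-0.9, -1.3], [1.4, 0.3]]
top [0.58987462 0.05869462 0.34219265] 19.606194614017795 leg [0.47727886 0.15128076 0.145     ] tip [0.47140667 0.16776613 0.105     ]
[[-0.0, 0.2], [-0.1, -0.0], [0.2, -0.4], [0.2, -0.1], [-1.0, -0.3], [0.3, -0.8], [1.0, 0.7], [-0.8, 0.7]]
scene [0.59348056 0.05884738 0.34085962] 19.529817791920415 leg [0.48100832 0.15158353 0.145     ] tip [0.47515811 0.16807672 0.105     ]
[[-0.2, -0.1], [0.4, -0.1], [0.0, -0.1], [-0.5, -0.3], [0.3, -0.0], [-1.3, -0.7], [1.0, 1.0]]
foot top [ 0.43438764 -0.33652974  0.04      ] [ 0.43619134 -0.33570183  0.04      ]
big dia [np.float64(-0.2344185082826663), np.float64(-0.2817624588484174)] small [np.float64(-0.31941318354820925), np.float64(-0.35337529439137366)]
big [ 0.48318156 -0.25808071  0.05      ]
brown [ 0.52085123 -0.33866587  0.04      ]
```

The small grey foot measures 34 mm across at about (0.435, -0.336), which matches. The footless leg is at about (0.4785, 0.1513), shelf yaw 19.6°. Moving over the leg, turning the fingers +36.7°.

drive_tool([
  [[27,-27,0],[0,0,4.6],1],
  [[27,-27,0],[0,0,4.6],1],
  [[27,-27,0],[0,0,4.6],1],
  [[27,-27,0],[0,0,4.6],1],
  [[27,-27,0],[0,0,4.6],1],
  [[27,-27,0],[0,0,4.6],1],
  [[27,-27,0],[0,0,4.6],1],
  [[27,-27,0],[0,0,4.5],1],
])

```text
clock: 2.17
eef_pos: [0.3642, 0.2604, 0.2316]
tool_rot: [-0.172, 0.985, 0.0, 0.0]
ft_force: [0.4, 0.3, -0.2]
grip_width: 0.0854
grasp_force: 0.0
```

```bash
python3 -c "
from h import *
o=get_obs();print(o)"
```

```text
{'clock': 2.1667, 'joint_pos': array([ 6.20572597e-01,  1.36502526e-01, -1.23655034e-01,  1.30990008e+00,
        4.37150087e-05,  2.74711499e-01]), 'joint_vel': array([-1.02076277e+00,  1.21868693e-01,  1.41353542e-01,  1.12535882e-02,
        1.58657774e-03, -1.94054209e+00]), 'tau': array([  3.64448503, -33.64866257,  24.07792389,   0.37023886,
        -0.04912732,   1.59951288]), 'eef_pos': array([0.36422804, 0.26035697, 0.2315613 ]), 'tool_rot': array([-1.72069919e-01,  9.85084669e-01,  1.79571898e-04,  3.23493336e-04]), 'ft_force': array([ 0.43656533,  0.27342599, -0.1829279 ]), 'ft_torque': array([ 0.02652381, -0.00072956,  0.02662062]), 'grasp_force': 0.0, 'grip_width': 0.08541085037561248}
```

drive_tool([
  [[29,-28,0],[0,0,0],1],
  [[29,-28,0],[0,0,0],1],
  [[29,-28,0],[0,0,0],1],
  [[28.5,-27,0],[0,0,0],1],
  [[0,0,-30],[0,0,0],1],
  [[0,0,-30],[0,0,0],1],
  [[0,0,-20],[0,0,0],1],
  [[0,0,0],[0,0,0],1],
])

```text
clock: 2.83
eef_pos: [0.4756, 0.1493, 0.1468]
tool_rot: [-0.169, 0.986, -0.001, -0.005]
ft_force: [-1.0, -0.2, -0.0]
grip_width: 0.0856
grasp_force: 0.0
```

```bash
python3 - <<'E'
from h import *
from scipy.spatial.transform import Rotation as R
o=get_obs();print(o["eef_pos"],np.degrees(o["joint_pos"]))
m=R.from_quat(o["tool_rot"]).as_matrix();print(np.degrees(np.arctan2(m[1,1],m[0,1])),m[:,2])
s=camera("scene");t=camera("top")
a=cv2.resize(s["image"][190:310,350:470],(480,480),interpolation=cv2.INTER_CUBIC)
p=proj(s,o["eef_pos"]);print(p,[proj(t,o["eef_pos"])])
save("d1.png",a)
E
```

```text
[0.47557186 0.14930218 0.14678787] [ 1.74288298e+01  1.71103954e+01 -8.26349780e+00  6.51563991e+01
  7.47702782e-04 -2.08823402e+00]
109.51696757177169 [-0.00883421 -0.00275968 -0.99995717]
[415.75330264 248.49388078] [array([233.85923136, 285.59478416])]
```

View pics/d1.png

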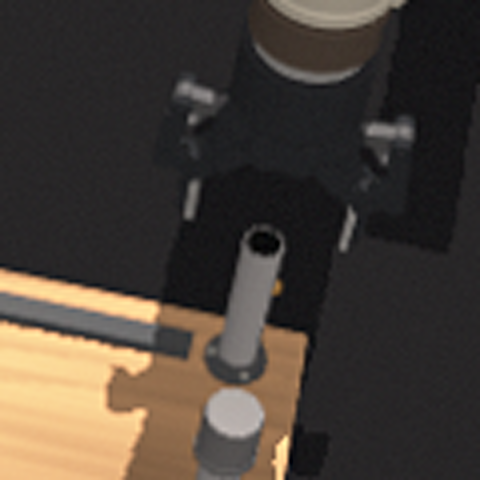

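The crop shows the tube top at (265,242) midway between the fingertips (190,215) and (347,245), with the brass button at (277,288) on the right. Going down.

drive_tool([
  [[0,0,-20],[0,0,0],1],
  [[0,0,-20],[0,0,0],1],
  [[0,0,-18],[0,0,0],1],
  [[0,0,0],[0,0,0],0.6],
  [[0,0,0],[0,0,0],0.6],
  [[0,0,0],[0,0,0],0.45],
  [[0,0,0],[0,0,0],0.45],
  [[0,0,0],[0,0,0],0.45],
])

```text
clock: 3.6
eef_pos: [0.4799, 0.1513, 0.095]
tool_rot: [-0.17, 0.985, 0.0, 0.002]
ft_force: [1.6, 0.1, -0.0]
grip_width: 0.0387
grasp_force: 0.0
```

```bash
python3 - <<'E'
from h import *
o=get_obs();print(o["eef_pos"],o["grip_width"],o["ft_force"])
s=camera("scene");t=camera("top")
a=cv2.resize(s["image"][210:300,370:460],(450,450),interpolation=cv2.INTER_CUBIC)
save("d2.png",a)
E
```

```text
[0.47990569 0.15129781 0.09500785] 0.03867538099947098 [ 1.59142865  0.11080239 -0.01100122]
```

View pics/d2.png

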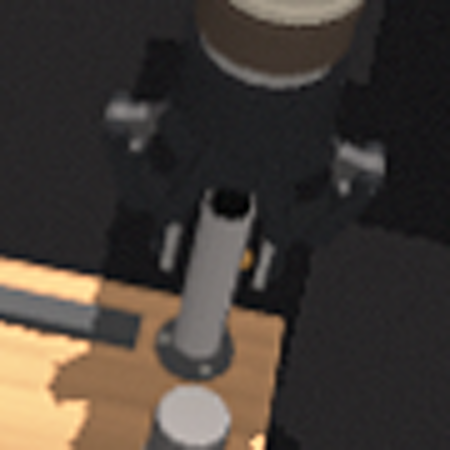

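drive_tool([
  [[0,0,0],[0,0,0],0.38],
  [[0,0,0],[0,0,0],0.36],
  [[0,0,0],[0,0,0],0.36],
  [[0,0,0],[0,0,0],0.35],
])

```text
clock: 4.03
eef_pos: [0.4789, 0.1512, 0.0935]
tool_rot: [-0.17, 0.985, 0.0, 0.0]
ft_force: [0.4, 2.1, 1.4]
grip_width: 0.0299
grasp_force: 1.0
```

drive_tool([
  [[0,0,0],[0,0,0],0.34],
  [[0,0,0],[0,0,0],0.33],
  [[0,0,0],[0,0,0],0.33],
])

```text
clock: 4.28
eef_pos: [0.4788, 0.1511, 0.0934]
tool_rot: [-0.17, 0.985, 0.0, 0.0]
ft_force: [0.2, 2.5, 1.4]
grip_width: 0.0283
grasp_force: 1.1
```

drive_tool([
  [[0,0,0],[0,0,0],0.32],
  [[0,0,0],[0,0,0],0.32],
])

```text
clock: 4.45
eef_pos: [0.4788, 0.151, 0.0933]
tool_rot: [-0.17, 0.985, 0.0, 0.0]
ft_force: [-1.4, 2.4, 1.9]
grip_width: 0.0273
grasp_force: 1.1
```

drive_tool([
  [[0,0,0],[0,0,0],0.31],
  [[0,0,0],[0,0,0],0.31],
])

```text
clock: 4.62
eef_pos: [0.4787, 0.1509, 0.0934]
tool_rot: [-0.17, 0.985, 0.0, 0.0]
ft_force: [-0.6, 1.5, 2.3]
grip_width: 0.0265
grasp_force: 1.2
```

drive_tool([
  [[-0.2,0.5,0],[0,0,0],0.305],
  [[0,0,0],[0,0,0],0.3],
  [[0,0,0],[0,0,0],0.3],
])

```text
clock: 4.87
eef_pos: [0.4786, 0.1514, 0.0934]
tool_rot: [-0.17, 0.985, 0.0, 0.0]
ft_force: [-0.3, 3.9, 2.1]
grip_width: 0.0259
grasp_force: 1.2
```

drive_tool([
  [[0,0,0],[0,0,0],0.295],
  [[0,0,0],[0,0,0],0.295],
])

```text
clock: 5.03
eef_pos: [0.4785, 0.1515, 0.0933]
tool_rot: [-0.17, 0.985, 0.0, 0.0]
ft_force: [-1.5, 3.4, 1.2]
grip_width: 0.0254
grasp_force: 1.5
```

drive_tool([
  [[0,0,0],[0,0,0],0.29],
  [[0,0,0],[0,0,0],0.29],
])

```text
clock: 5.2
eef_pos: [0.4785, 0.1516, 0.0934]
tool_rot: [-0.17, 0.985, 0.0, 0.0]
ft_force: [-1.2, 4.4, 2.6]
grip_width: 0.0248
grasp_force: 5.4
```

drive_tool([
  [[0,0,0],[0,0,0],0.285],
  [[0,0,0],[0,0,0],0.285],
])

```text
clock: 5.37
eef_pos: [0.4785, 0.1516, 0.0934]
tool_rot: [-0.17, 0.985, 0.0, 0.0]
ft_force: [-1.0, 3.5, 2.7]
grip_width: 0.0248
grasp_force: 15.5
```

drive_tool([
  [[0,0,0],[0,0,0],0.28],
  [[0,0,0],[0,0,0],0.28],
])

```text
clock: 5.53
eef_pos: [0.4784, 0.1515, 0.0933]
tool_rot: [-0.17, 0.985, 0.0, -0.0]
ft_force: [0.2, 4.6, 2.0]
grip_width: 0.0241
grasp_force: 26.1
```

drive_tool([
  [[0,0,0],[0,0,0],0.284],
  [[0,0,0],[0,0,0],0.284],
])

```text
clock: 5.7
eef_pos: [0.4785, 0.1515, 0.0933]
tool_rot: [-0.17, 0.985, 0.0, 0.0]
ft_force: [-0.7, 4.3, 2.7]
grip_width: 0.0244
grasp_force: 26.1
```

drive_tool([
  [[0,0,0.8],[0,0,0],0.284],
  [[0,0,0.8],[0,0,0],0.284],
  [[0,0,0.8],[0,0,0],0.284],
])

```text
clock: 5.95
eef_pos: [0.4783, 0.1514, 0.0947]
tool_rot: [-0.17, 0.985, 0.0, -0.0]
ft_force: [1.6, 5.0, -5.8]
grip_width: 0.0246
grasp_force: 25.3
```

drive_tool([
  [[0,0,0],[0,0,0],0.288],
  [[0,0,0],[0,0,0],0.288],
])

```text
clock: 6.12
eef_pos: [0.4783, 0.1514, 0.0948]
tool_rot: [-0.17, 0.985, 0.0, -0.0]
ft_force: [1.9, 4.5, -3.5]
grip_width: 0.0247
grasp_force: 15.2
```

drive_tool([
  [[0,0,0.8],[0,0,0],0.288],
  [[0,0,0.8],[0,0,0],0.288],
  [[0,0,0.8],[0,0,0],0.288],
])

```text
clock: 6.37
eef_pos: [0.4777, 0.1508, 0.0965]
tool_rot: [-0.17, 0.985, -0.001, -0.001]
ft_force: [1.3, 3.9, -8.6]
grip_width: 0.0248
grasp_force: 14.6
```

drive_tool([
  [[0,0,0.8],[0,0,0],0.287],
  [[0,0,0.8],[0,0,0],0.287],
  [[0,0,0.8],[0,0,0],0.287],
])

```text
clock: 6.62
eef_pos: [0.4773, 0.1503, 0.0995]
tool_rot: [-0.17, 0.985, -0.001, -0.002]
ft_force: [-0.8, 0.7, -6.2]
grip_width: 0.0246
grasp_force: 14.5
```

drive_tool([
  [[0,0,0.8],[0,0,0],0.287],
  [[0,0,0.8],[0,0,0],0.287],
  [[0,0,0.8],[0,0,0],0.287],
])

```text
clock: 6.87
eef_pos: [0.4773, 0.1504, 0.1027]
tool_rot: [-0.17, 0.985, -0.001, -0.001]
ft_force: [-2.7, -0.6, -5.4]
grip_width: 0.0248
grasp_force: 14.5
```

```bash
python3 - <<'E'
from h import *
o=get_obs();print(o["eef_pos"],o["grip_width"],o["ft_force"])
s=camera("scene")
save("d3.png",cv2.resize(s["image"][210:350,285:445],(640,560),interpolation=cv2.INTER_CUBIC))
E
```

```text
[0.47734963 0.15037457 0.10267633] 0.024784250895725158 [-2.65358916 -0.63341586 -5.43817106]
```

View pics/d3.png

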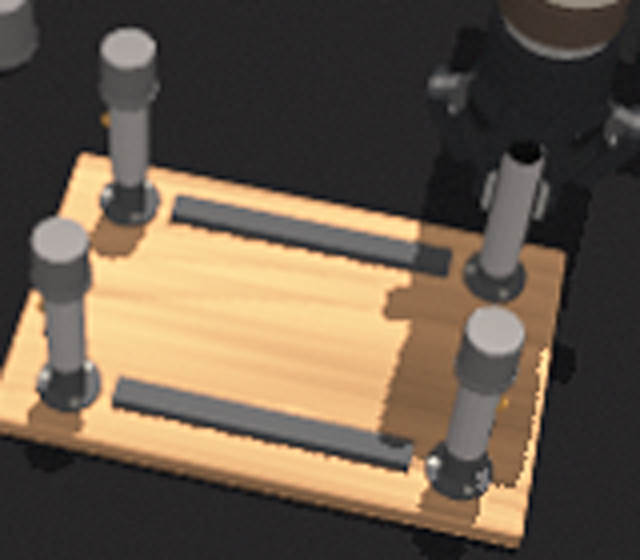

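The tube top rose to (525,155), about 8 mm, while the board corner at (566,255) hasn't moved. Drawing on.

drive_tool([
  [[0,0,1],[0,0,0],0.287],
  [[0,0,1],[0,0,0],0.287],
  [[0,0,1],[0,0,0],0.287],
  [[0,0,1],[0,0,0],0.287],
  [[0,0,1],[0,0,0],0.287],
  [[0,0,1],[0,0,0],0.287],
])

```text
clock: 7.42
eef_pos: [0.4775, 0.1505, 0.1087]
tool_rot: [-0.17, 0.985, -0.001, -0.001]
ft_force: [-4.1, -3.4, -4.3]
grip_width: 0.0246
grasp_force: 14.5
```

drive_tool([
  [[0,0,0.8],[0,0,0],0.287],
  [[0,0,0.8],[0,0,0],0.287],
  [[0,0,0.8],[0,0,0],0.287],
])

```text
clock: 7.67
eef_pos: [0.4775, 0.1505, 0.1112]
tool_rot: [-0.17, 0.985, -0.001, -0.001]
ft_force: [-4.4, -3.2, -3.6]
grip_width: 0.0249
grasp_force: 14.6
```

drive_tool([
  [[0,0,0.8],[0,0,0],0.287],
  [[0,0,0.8],[0,0,0],0.287],
])

```text
clock: 7.83
eef_pos: [0.4775, 0.1505, 0.1129]
tool_rot: [-0.17, 0.985, -0.001, -0.001]
ft_force: [-5.7, -3.6, -2.6]
grip_width: 0.0252
grasp_force: 14.7
```

drive_tool([
  [[0,0,0.7],[0,0,0],0.287],
  [[0,0,0.7],[0,0,0],0.287],
])

```text
clock: 8.0
eef_pos: [0.4776, 0.1505, 0.1148]
tool_rot: [-0.17, 0.985, -0.001, -0.001]
ft_force: [-7.2, -4.3, 0.7]
grip_width: 0.0246
grasp_force: 14.9
```

drive_tool([
  [[-0.4,-0.3,0.4],[0,0,0],0.287],
  [[0,0,0.4],[0,0,0],0.287],
])

```text
clock: 8.17
eef_pos: [0.4776, 0.1505, 0.1159]
tool_rot: [-0.17, 0.985, -0.0, -0.0]
ft_force: [-5.2, -2.8, -0.6]
grip_width: 0.0246
grasp_force: 14.9
```

drive_tool([
  [[0,0,0.5],[0,0,0],0.287],
  [[0,0,0.5],[0,0,0],0.287],
])

```text
clock: 8.33
eef_pos: [0.4776, 0.1505, 0.1165]
tool_rot: [-0.17, 0.985, -0.0, -0.0]
ft_force: [-4.7, -3.2, -3.9]
grip_width: 0.0249
grasp_force: 14.6
```

drive_tool([
  [[0,0,0.5],[0,0,0],0.287],
  [[0,0,0.5],[0,0,0],0.287],
])

```text
clock: 8.5
eef_pos: [0.4776, 0.1505, 0.1173]
tool_rot: [-0.17, 0.985, -0.0, -0.0]
ft_force: [-4.0, -2.8, -2.7]
grip_width: 0.0246
grasp_force: 14.6
```

drive_tool([
  [[0,0,0.5],[0,0,0],0.287],
  [[0,0,0.5],[0,0,0],0.287],
])

```text
clock: 8.67
eef_pos: [0.4776, 0.1505, 0.1182]
tool_rot: [-0.17, 0.985, -0.0, -0.001]
ft_force: [-3.9, -3.1, -3.7]
grip_width: 0.0245
grasp_force: 14.6
```

drive_tool([
  [[0,0,0.4],[0,0,0],0.287],
  [[0,0,0.4],[0,0,0],0.287],
])

```text
clock: 8.83
eef_pos: [0.4775, 0.1505, 0.1187]
tool_rot: [-0.17, 0.985, -0.0, -0.001]
ft_force: [-3.7, -2.6, -6.8]
grip_width: 0.0247
grasp_force: 14.2
```

drive_tool([
  [[0,0,0.4],[0,0,0],0.287],
  [[0,0,0.4],[0,0,0],0.287],
])

```text
clock: 9.0
eef_pos: [0.478, 0.1511, 0.1191]
tool_rot: [-0.17, 0.985, 0.0, -0.0]
ft_force: [-0.6, -1.2, -12.4]
grip_width: 0.0248
grasp_force: 14.0
```

```bash
python3 - <<'E'
from h import *
o=get_obs();print(o["eef_pos"],o["grip_width"],o["ft_force"])
s=camera("scene")
save("d4.png",cv2.resize(s["image"][215:305,370:460],(540,540),interpolation=cv2.INTER_CUBIC))
E
```

```text
[0.47798299 0.15111613 0.11907741] 0.024818966480028324 [ -0.59255307  -1.23311742 -12.40276724]
```

View pics/d4.png

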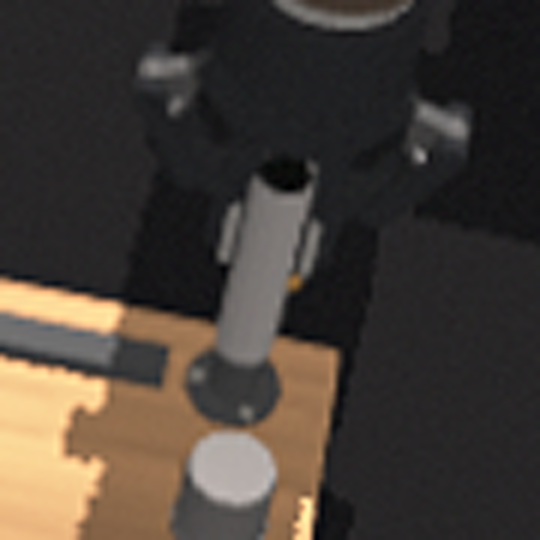

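The button shows proud again at (294,283), just under the pad, and the pull jumped to 12 N at 25.7 mm, so it's locked. Easing off and letting go.

drive_tool([
  [[0,0,-0.6],[0,0,0],0.287],
  [[0,0,-0.4],[0,0,0],0.287],
  [[0,0,0],[0,0,0],0.295],
  [[0,0,0],[0,0,0],0.32],
  [[0,0,0],[0,0,0],0.4],
  [[0,0,0],[0,0,0],0.6],
  [[0,0,0],[0,0,0],0.8],
  [[0,0,0],[0,0,0],1],
])

```text
clock: 9.72
eef_pos: [0.4786, 0.1513, 0.1193]
tool_rot: [-0.17, 0.985, 0.0, 0.001]
ft_force: [0.1, 0.9, 0.1]
grip_width: 0.0691
grasp_force: 0.0
```

drive_tool([
  [[0,0,15],[0,0,0],1],
  [[0,0,30],[0,0,0],1],
  [[0,0,40],[0,0,0],1],
  [[0,0,40],[0,0,0],1],
  [[-10,-41,0],[0,0,0],1],
  [[-10,-41,0],[0,0,0],1],
  [[-10,-41,0],[0,0,0],1],
  [[-4,-41,0],[0,0,0],1],
])

```text
clock: 10.38
eef_pos: [0.4434, -0.0124, 0.2443]
tool_rot: [-0.171, 0.985, -0.0, 0.001]
ft_force: [0.1, -0.3, -1.0]
grip_width: 0.0855
grasp_force: 0.0
```

```bash
python3 - <<'E'
from h import *
from scipy.optimize import least_squares as L
o=get_obs();print(o["eef_pos"],o["joint_pos"])
s=camera("scene");t=camera("top")
a=cv2.resize(s["image"][230:300,380:450],(420,420),interpolation=cv2.INTER_CUBIC)
b=cv2.resize(t["image"][270:310,215:265],(375,300),interpolation=cv2.INTER_CUBIC)
im=np.zeros((420,800,3),np.uint8);im[:,:420]=a;im[:300,422:797]=b;save("d5.png",im)
E
```

```text
[ 0.44340134 -0.01244832  0.24433239] [-2.80792888e-02  1.22270081e-01 -1.06800143e-01  1.34069403e+00
  1.76127093e-05 -3.71682223e-01]
```

View pics/d5.png

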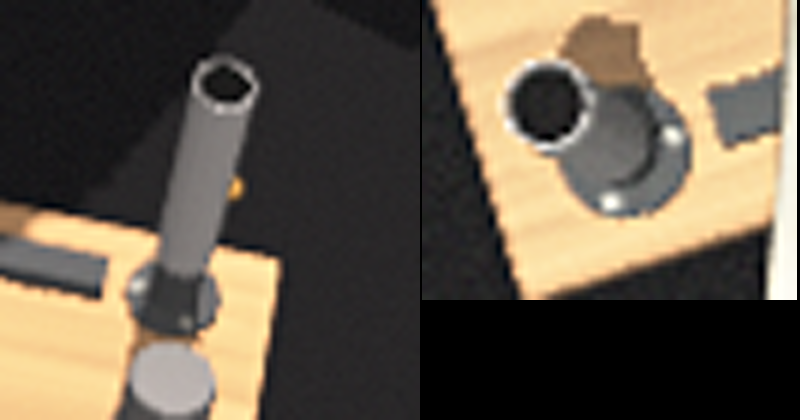

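The tube is up and locked: top rim at (225,86), button proud at (235,188) in the scene crop. Going to the small grey foot next.

drive_tool([
  [[-1,-41,0],[0,0,0],0.8],
  [[-1,-41,0],[0,0,0],0.8],
  [[-1,-41,0],[0,0,0],0.8],
  [[-1,-41,0],[0,0,0],0.8],
  [[-1,-41,0],[0,0,0],0.8],
  [[-1,-41,0],[0,0,0],0.7],
  [[-1,-41,0],[0,0,0],0.7],
  [[-1.6,-36.3,0],[0,0,0],0.7],
])

```text
clock: 11.15
eef_pos: [0.4362, -0.3367, 0.2437]
tool_rot: [-0.17, 0.985, -0.0, 0.0]
ft_force: [0.5, -0.1, 0.2]
grip_width: 0.0596
grasp_force: 0.0
```

drive_tool([
  [[0,0,-38],[0,0,0],0.7],
  [[0,0,-38],[0,0,0],0.7],
  [[0,0,-38],[0,0,0],0.7],
  [[0,0,-38],[0,0,0],0.7],
  [[0,0,-20],[0,0,0],0.7],
  [[0,0,0],[0,0,0],0.7],
  [[0,0,0],[0,0,0],0.7],
  [[0,0,0],[0,0,0],0.7],
])

```text
clock: 11.82
eef_pos: [0.4375, -0.3353, 0.0734]
tool_rot: [-0.17, 0.985, -0.001, 0.001]
ft_force: [-0.0, -0.3, -0.6]
grip_width: 0.0598
grasp_force: 0.0
```

```bash
python3 - <<'E'
from h import *
from scipy.optimize import least_squares as L
o=get_obs();print(o["eef_pos"],o["grip_width"])
s=camera("scene");t=camera("top")
print("leg",atz(s,417.0,243.9,.1705),atz(t,231.4,283.4,.1705))
save("d6.png",cv2.resize(s["image"][165:235,230:310],(640,560),interpolation=cv2.INTER_CUBIC))
E
```

```text
[ 0.43747927 -0.33527768  0.07335548] 0.059838476490183624
leg [0.48015078 0.15097889 0.1705    ] [0.47777882 0.15075963 0.1705    ]
```

View pics/d6.png

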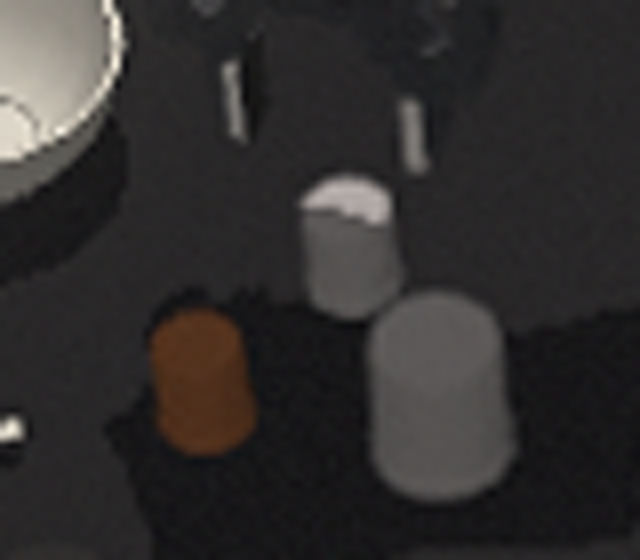

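The crop shows the small grey foot at (350,245) under the open fingers, with brown and large grey clear of it. I've now used up my picture allowance, so the rest goes by numbers.

drive_tool([
  [[-2,-0.8,-20],[0,0,0],0.65],
  [[0,0,-20],[0,0,0],0.65],
  [[0,0,-15],[0,0,0],0.65],
  [[0,0,-8],[0,0,0],0.65],
  [[0,0,0],[0,0,0],0.55],
  [[0,0,0],[0,0,0],0.5],
  [[0,0,0],[0,0,0],0.45],
  [[0,0,0],[0,0,0],0.42],
])

```text
clock: 12.58
eef_pos: [0.435, -0.3364, 0.0103]
tool_rot: [-0.17, 0.985, -0.001, 0.001]
ft_force: [0.9, 0.7, 2.4]
grip_width: 0.0362
grasp_force: 5.8
```

drive_tool([
  [[0,0,0],[0,0,0],0.41],
  [[0,0,0],[0,0,0],0.4],
  [[0,0,0],[0,0,0],0.4],
  [[0,0,0],[0,0,0],0.395],
  [[0,0,0],[0,0,0],0.395],
])

```text
clock: 13.0
eef_pos: [0.435, -0.3364, 0.0105]
tool_rot: [-0.17, 0.985, -0.001, 0.001]
ft_force: [0.4, 0.9, 6.2]
grip_width: 0.0344
grasp_force: 40.4
```

drive_tool([
  [[0,0,0],[0,0,0],0.5],
  [[0,0,0],[0,0,0],0.55],
  [[0,0,0],[0,0,0],0.55],
  [[0,0,0],[0,0,-7],0.55],
  [[0,0,0],[0,0,-7],0.55],
  [[0,0,0],[0,0,-7],0.55],
  [[0,0,0],[0,0,-7],0.55],
  [[0,0,0],[0,0,-7],0.55],
])

```text
clock: 13.67
eef_pos: [0.4336, -0.3353, 0.0084]
tool_rot: [0.137, 0.991, 0.0, -0.0]
ft_force: [0.3, 1.0, 0.5]
grip_width: 0.0469
grasp_force: 0.0
```

drive_tool([
  [[0,0,0],[0,0,-7],0.55],
  [[0,0,0],[0,0,-7],0.55],
  [[0,0,0],[0,0,-7],0.55],
  [[0,0,0],[0,0,-7],0.55],
  [[0,0,0],[0,0,-7],0.55],
  [[0,0,0],[0,0,-7],0.55],
  [[0,0,0],[0,0,-7],0.55],
  [[0,0,0],[0,0,-6],0.55],
])

```text
clock: 14.33
eef_pos: [0.4336, -0.3353, 0.0084]
tool_rot: [0.579, 0.815, 0.0, -0.0]
ft_force: [-0.1, -0.4, -1.2]
grip_width: 0.0471
grasp_force: 0.0
```

drive_tool([
  [[0,0,0],[0,0,0],0.5],
  [[0,0,0],[0,0,0],0.46],
  [[0,0,0],[0,0,0],0.44],
  [[0,0,0],[0,0,0],0.42],
  [[0,0,0],[0,0,0],0.41],
  [[0,0,0],[0,0,0],0.4],
  [[0,0,0],[0,0,0],0.4],
])

```text
clock: 14.92
eef_pos: [0.4338, -0.3354, 0.0088]
tool_rot: [0.576, 0.817, 0.0, -0.0]
ft_force: [-0.9, 1.6, 1.0]
grip_width: 0.0348
grasp_force: 33.9
```

```bash
python3 - <<'E'
from h import *
from scipy.spatial.transform import Rotation as R
o=get_obs();m=R.from_quat(o["tool_rot"]).as_matrix();print(o["eef_pos"],np.degrees(np.arctan2(m[1,1],m[0,1])),m[:,2],o["joint_pos"])
E
```

```text
[ 0.43380352 -0.33543278  0.00878491] 19.604740421165992 [-9.74653186e-05  7.36474531e-05 -9.99999993e-01] [-6.58206717e-01  5.29968048e-01 -1.91960091e-01  8.48990342e-01
 -1.35765914e-06  5.70422344e-01]
```

drive_tool([
  [[0,0,15],[0,0,0],0.4],
  [[0,0,30],[0,0,0],0.4],
  [[0,0,32],[0,0,0],0.4],
  [[0,0,32],[0,0,0],0.4],
  [[0,0,32],[0,0,0],0.4],
  [[0,0,32],[0,0,0],0.4],
  [[0,0,32],[0,0,0],0.4],
  [[0,0,25],[0,0,0],0.4],
])

```text
clock: 15.58
eef_pos: [0.4342, -0.3358, 0.2415]
tool_rot: [0.576, 0.817, -0.0, 0.001]
ft_force: [0.1, 0.4, -0.3]
grip_width: 0.0347
grasp_force: 33.9
```

drive_tool([
  [[3,35,0],[0,0,0],0.4],
  [[3,35,0],[0,0,0],0.4],
  [[3,35,0],[0,0,0],0.4],
  [[3,35,0],[0,0,0],0.4],
  [[3,35,0],[0,0,0],0.4],
  [[3,35,0],[0,0,0],0.4],
  [[3,35,0],[0,0,0],0.4],
  [[3,35,0],[0,0,0],0.4],
])

```text
clock: 16.25
eef_pos: [0.4576, -0.0539, 0.2387]
tool_rot: [0.577, 0.817, 0.0, 0.0]
ft_force: [0.7, 0.3, 0.1]
grip_width: 0.0349
grasp_force: 33.9
```

drive_tool([
  [[3,35,0],[0,0,0],0.4],
  [[3,35,0],[0,0,0],0.4],
  [[3,35,0],[0,0,0],0.4],
  [[3,35,0],[0,0,0],0.4],
  [[4,35,0],[0,0,0],0.4],
  [[4,31,0],[0,0,0],0.4],
  [[0,0,0],[0,0,0],0.4],
  [[0,0,0],[0,0,0],0.4],
])

```text
clock: 16.92
eef_pos: [0.4776, 0.1519, 0.2382]
tool_rot: [0.575, 0.818, -0.0, -0.0]
ft_force: [-0.1, -0.7, 0.0]
grip_width: 0.0346
grasp_force: 33.9
```

```bash
python3 - <<'E'
from h import *
from scipy.spatial.transform import Rotation as R
o=get_obs();m=R.from_quat(o["tool_rot"]).as_matrix();print(o["eef_pos"],np.degrees(np.arctan2(m[1,1],m[0,1])),m[:,2],o["grip_width"],o["grasp_force"])
for n in("scene","top"):
    c=camera(n);save(n+"x.png",c["image"])
    print(n,"tcp",proj(c,o["eef_pos"]))
    for q in("foot","leg_top"):
        for r in silhouettes(q,c)[:5]: print(q,round(r["conf"],2),r["bbox"])
E
```

```text
[0.47761901 0.151904   0.23819995] 19.79186942714518 [-6.84429299e-04 -5.60340566e-04 -9.99999609e-01] 0.034603384177257085 33.91307283192873
scene tcp [422.42100143 224.82355285]
foot 0.67 [249.6, 204.2, 260.3, 221.0]
foot 0.64 [277.1, 203.4, 296.7, 225.3]
foot 0.61 [412.2, 218.6, 415.8, 230.6]
leg_top 0.85 [407.2, 238.1, 422.5, 274.1]
leg_top 0.24 [207.4, 228.2, 238.4, 290.9]
top tcp [225.14388178 279.93120495]
foot 0.73 [403.8, 282.9, 428.2, 300.1]
foot 0.67 [440.9, 268.1, 457.2, 286.0]
foot 0.44 [231.9, 273.6, 237.7, 286.0]
leg_top 0.46 [234.6, 284.4, 244.5, 294.7]
leg_top 0.44 [496.9, 272.0, 555.6, 328.4]
```

drive_tool([
  [[0,-0.2,-20],[0,0,0],0.4],
  [[0,0,-20],[0,0,0],0.4],
  [[0,0,-10],[0,0,0],0.4],
  [[0,0,-4],[0,0,0],0.4],
  [[0,0,0],[0,0,0],0.4],
  [[0,0,0],[0,0,0],0.4],
])

```text
clock: 17.72
eef_pos: [0.4783, 0.1501, 0.1853]
tool_rot: [0.577, 0.817, 0.0, 0.0]
ft_force: [0.7, 0.6, -0.8]
grip_width: 0.0347
grasp_force: 33.9
```

drive_tool([
  [[0,0,-1.5],[0,0,0],0.4],
  [[0,0,-1.5],[0,0,0],0.4],
  [[0,0,-1.5],[0,0,0],0.4],
  [[0,0,-1.5],[0,0,0],0.4],
])

```text
clock: 18.05
eef_pos: [0.4781, 0.1504, 0.179]
tool_rot: [0.577, 0.817, 0.0, 0.0]
ft_force: [-0.1, -0.4, -1.1]
grip_width: 0.0347
grasp_force: 33.9
```

drive_tool([
  [[0,0,-1],[0,0,0],0.4],
  [[0,0,-1],[0,0,0],0.4],
  [[0,0,-1],[0,0,0],0.4],
])

```text
clock: 18.3
eef_pos: [0.4778, 0.1503, 0.1756]
tool_rot: [0.577, 0.817, -0.0, -0.0]
ft_force: [-0.9, -0.9, -0.6]
grip_width: 0.0346
grasp_force: 33.9
```

drive_tool([
  [[0,0,-1],[0,0,0],0.4],
  [[0,0,-1],[0,0,0],0.4],
  [[0,0,-1],[0,0,0],0.4],
])

```text
clock: 18.55
eef_pos: [0.4779, 0.1504, 0.1727]
tool_rot: [0.577, 0.817, 0.0, -0.0]
ft_force: [-0.7, 0.1, 0.4]
grip_width: 0.0346
grasp_force: 34.0
```

drive_tool([
  [[0,0,-1],[0,0,0],0.4],
  [[0,0,-1],[0,0,0],0.4],
  [[0,0,-1],[0,0,0],0.4],
])

```text
clock: 18.8
eef_pos: [0.4783, 0.1504, 0.1711]
tool_rot: [0.577, 0.817, 0.001, 0.001]
ft_force: [-3.2, -2.2, 12.4]
grip_width: 0.0348
grasp_force: 35.0
```

drive_tool([
  [[0,0,-1],[0,0,0],0.4],
  [[0,0,-1],[0,0,0],0.4],
  [[0,0,-1],[0,0,0],0.4],
])

```text
clock: 19.05
eef_pos: [0.4779, 0.1511, 0.1675]
tool_rot: [0.576, 0.817, 0.001, -0.0]
ft_force: [-1.4, 1.7, 0.5]
grip_width: 0.035
grasp_force: 34.1
```

drive_tool([
  [[0,0.3,-1],[0,0,0],0.4],
  [[0,0,-1],[0,0,0],0.4],
])

```text
clock: 19.22
eef_pos: [0.4777, 0.1511, 0.1645]
tool_rot: [0.576, 0.817, 0.0, -0.0]
ft_force: [-0.8, 1.8, 2.7]
grip_width: 0.0346
grasp_force: 34.1
```

drive_tool([
  [[0,0,-1],[0,0,0],0.4],
  [[0,0,-1],[0,0,0],0.4],
])

```text
clock: 19.38
eef_pos: [0.4778, 0.1511, 0.1625]
tool_rot: [0.576, 0.817, 0.0, -0.0]
ft_force: [-1.1, 2.9, 3.3]
grip_width: 0.0347
grasp_force: 34.2
```

drive_tool([
  [[0,0,-1],[0,0,0],0.4],
  [[0,0,-1],[0,0,0],0.4],
])

```text
clock: 19.55
eef_pos: [0.4778, 0.151, 0.1606]
tool_rot: [0.576, 0.817, 0.0, -0.0]
ft_force: [-1.6, 4.5, 3.2]
grip_width: 0.0348
grasp_force: 34.2
```

drive_tool([
  [[0,0.3,-1],[0,0,0],0.4],
  [[0,0.3,-1],[0,0,0],0.4],
  [[0,0,-1],[0,0,0],0.4],
])

```text
clock: 19.8
eef_pos: [0.4779, 0.1513, 0.1577]
tool_rot: [0.577, 0.817, 0.0, 0.0]
ft_force: [-2.7, 3.3, 4.3]
grip_width: 0.0348
grasp_force: 34.3
```

drive_tool([
  [[0,0,-1],[0,0,0],0.4],
  [[0,0,-1],[0,0,0],0.4],
  [[0,0,-1],[0,0,0],0.4],
])

```text
clock: 20.05
eef_pos: [0.4778, 0.1516, 0.1548]
tool_rot: [0.576, 0.817, 0.0, -0.0]
ft_force: [-3.9, 4.2, 4.6]
grip_width: 0.0348
grasp_force: 34.3
```

drive_tool([
  [[0,0,-1],[0,0,0],0.4],
  [[0,0,-1],[0,0,0],0.4],
])

```text
clock: 20.22
eef_pos: [0.4777, 0.1517, 0.1528]
tool_rot: [0.576, 0.817, 0.0, -0.0]
ft_force: [-3.2, 5.1, 5.0]
grip_width: 0.0347
grasp_force: 34.4
```

drive_tool([
  [[0,0,-1],[0,0,0],0.4],
  [[0,0,-1],[0,0,0],0.4],
])

```text
clock: 20.38
eef_pos: [0.4777, 0.1518, 0.1509]
tool_rot: [0.576, 0.817, 0.0, -0.0]
ft_force: [-3.5, 5.1, 3.9]
grip_width: 0.0348
grasp_force: 34.4
```

drive_tool([
  [[-0.2,0.3,-1],[0,0,0],0.4],
  [[0,0,-1],[0,0,0],0.4],
])

```text
clock: 20.55
eef_pos: [0.4776, 0.1519, 0.1489]
tool_rot: [0.576, 0.817, 0.0, -0.0]
ft_force: [-2.1, 4.3, 4.1]
grip_width: 0.0349
grasp_force: 34.4
```

drive_tool([
  [[0,0,-0.8],[0,0,0],0.4],
  [[0,0,-0.6],[0,0,0],0.4],
])

```text
clock: 20.72
eef_pos: [0.4776, 0.1519, 0.1475]
tool_rot: [0.576, 0.817, 0.0, -0.0]
ft_force: [-2.2, 4.7, 4.9]
grip_width: 0.035
grasp_force: 34.4
```

drive_tool([
  [[0,0,-0.6],[0,0,0],0.4],
  [[0,0,0],[0,0,0],0.4],
])

```text
clock: 20.88
eef_pos: [0.4776, 0.1519, 0.1469]
tool_rot: [0.576, 0.817, 0.0, -0.0]
ft_force: [-1.6, 4.6, 4.3]
grip_width: 0.0351
grasp_force: 34.4
```

drive_tool([
  [[0,0,-0.5],[0,0,0],0.4],
  [[0,0,0],[0,0,0],0.4],
])

```text
clock: 21.05
eef_pos: [0.4776, 0.1519, 0.1465]
tool_rot: [0.576, 0.817, 0.0, -0.0]
ft_force: [-2.5, 3.8, 4.9]
grip_width: 0.035
grasp_force: 34.4
```

drive_tool([
  [[0,0,-0.5],[0,0,0],0.4],
  [[0,0,0],[0,0,0],0.4],
])

```text
clock: 21.22
eef_pos: [0.4776, 0.1519, 0.146]
tool_rot: [0.576, 0.817, 0.0, -0.0]
ft_force: [-3.0, 4.1, 5.3]
grip_width: 0.0349
grasp_force: 34.4
```

drive_tool([
  [[0,0,-0.4],[0,0,0],0.4],
  [[0,0,0],[0,0,0],0.4],
])

```text
clock: 21.38
eef_pos: [0.4776, 0.1519, 0.1456]
tool_rot: [0.576, 0.817, 0.0, -0.0]
ft_force: [-3.0, 4.8, 4.9]
grip_width: 0.0348
grasp_force: 34.4
```

drive_tool([
  [[0,0,-0.5],[0,0,0],0.4],
  [[0,0,-0.3],[0,0,0],0.4],
])

```text
clock: 21.55
eef_pos: [0.4776, 0.152, 0.1449]
tool_rot: [0.576, 0.817, 0.001, -0.0]
ft_force: [-3.1, 4.5, 5.4]
grip_width: 0.0347
grasp_force: 34.5
```

drive_tool([
  [[0,0,-0.4],[0,0,0],0.4],
  [[0,0,-0.2],[0,0,0],0.4],
])

```text
clock: 21.72
eef_pos: [0.4776, 0.152, 0.1443]
tool_rot: [0.576, 0.817, 0.001, -0.0]
ft_force: [-3.3, 4.9, 6.2]
grip_width: 0.0346
grasp_force: 34.5
```

drive_tool([
  [[0,0,-0.4],[0,0,0],0.4],
  [[0,0,-0.2],[0,0,0],0.4],
])

```text
clock: 21.88
eef_pos: [0.4777, 0.152, 0.1441]
tool_rot: [0.576, 0.817, 0.001, -0.0]
ft_force: [-4.6, 4.4, 9.2]
grip_width: 0.0346
grasp_force: 34.7
```

```bash
python3 - <<'E'
from h import *
o=get_obs();print(o["eef_pos"],o["ft_force"],o["ft_torque"])
s=camera("scene")
for r in silhouettes("foot",s)+silhouettes("leg_top",s): print(round(r["conf"],2),r["bbox"])
print("want foot top",proj(s,(.4785,.151,.178)),"mouth",proj(s,(.4785,.151,.138)))
E
```

```text
[0.47769859 0.15196046 0.1440603 ] [-4.60606144  4.36648704  9.23924933] [0.90827168 0.85512117 0.02620988]
0.71 [279.3, 204.0, 299.2, 227.3]
0.55 [248.3, 202.7, 262.5, 221.7]
0.41 [409.7, 244.3, 408.5, 252.5]
0.16 [405.8, 258.7, 417.9, 275.6]
0.55 [406.1, 255.7, 420.7, 277.3]
want foot top [417.81167977 241.49073935] mouth [415.26482766 251.79174843]
```

drive_tool([
  [[0,0,-0.3],[0,0,0],0.4],
  [[0,0,0],[0,0,0],0.4],
])

```text
clock: 22.2
eef_pos: [0.4777, 0.1519, 0.1439]
tool_rot: [0.576, 0.817, 0.001, -0.0]
ft_force: [-4.1, 4.0, 9.0]
grip_width: 0.0349
grasp_force: 34.8
```

drive_tool([
  [[0,0,-0.3],[0,0,0],0.4],
  [[0,0,0],[0,0,0],0.4],
])

```text
clock: 22.37
eef_pos: [0.4777, 0.152, 0.1439]
tool_rot: [0.576, 0.817, 0.001, 0.0]
ft_force: [-4.9, 3.4, 9.9]
grip_width: 0.0349
grasp_force: 34.9
```

drive_tool([
  [[0,0,-0.4],[0,0,0],0.4],
  [[0,0,0],[0,0,0],0.4],
])

```text
clock: 22.53
eef_pos: [0.4778, 0.152, 0.1437]
tool_rot: [0.576, 0.817, 0.001, 0.0]
ft_force: [-4.9, 5.1, 11.5]
grip_width: 0.0352
grasp_force: 35.0
```

```bash
python3 - <<'E'
from h import *
s=camera("scene");t=camera("top")
im=s["image"]
# brightness profile along the foot/tube line, below the foot (pixels for the visible side)
for v in range(234,282): 
    print(v,im[v,404:426].mean(axis=1).astype(int).tolist())
E
```

```text
234 [21, 21, 22, 21, 23, 21, 24, 22, 24, 32, 36, 27, 26, 28, 36, 68, 70, 75, 78, 46, 34, 35]
235 [22, 22, 21, 22, 22, 25, 24, 24, 26, 34, 34, 29, 28, 26, 44, 69, 70, 72, 70, 37, 30, 33]
236 [22, 17, 23, 22, 22, 21, 25, 22, 30, 36, 33, 29, 28, 23, 50, 72, 70, 71, 63, 34, 29, 26]
237 [24, 23, 24, 23, 24, 22, 23, 21, 32, 33, 32, 32, 30, 29, 61, 69, 72, 71, 56, 30, 28, 29]
238 [24, 19, 21, 21, 18, 23, 23, 21, 36, 35, 33, 35, 32, 32, 66, 72, 70, 72, 44, 32, 28, 34]
239 [21, 24, 22, 21, 24, 20, 21, 29, 34, 33, 34, 33, 31, 37, 70, 72, 72, 73, 43, 30, 28, 34]
240 [19, 24, 23, 22, 20, 21, 27, 63, 44, 33, 37, 34, 36, 43, 69, 72, 73, 69, 38, 32, 31, 34]
241 [19, 24, 22, 21, 26, 20, 43, 85, 75, 42, 39, 33, 33, 49, 69, 72, 71, 64, 38, 31, 34, 35]
242 [23, 21, 24, 24, 22, 17, 58, 86, 88, 49, 32, 33, 34, 57, 66, 68, 68, 62, 39, 31, 38, 36]
243 [20, 21, 21, 19, 21, 22, 62, 87, 81, 48, 40, 39, 44, 74, 72, 68, 67, 56, 40, 32, 36, 33]
244 [24, 20, 22, 21, 24, 27, 59, 84, 72, 42, 38, 42, 51, 79, 81, 82, 81, 57, 40, 37, 33, 29]
245 [22, 23, 23, 22, 20, 38, 62, 74, 48, 31, 32, 34, 50, 70, 77, 81, 86, 54, 
[... 2927 characters left out ...]
109, 121, 123, 125, 127, 111, 84, 99, 116, 119, 119, 119, 120, 122, 122, 123, 125, 127]
276 [64, 49, 48, 57, 75, 95, 99, 102, 94, 75, 59, 66, 113, 117, 116, 117, 116, 117, 119, 120, 122, 125]
277 [68, 47, 51, 53, 53, 61, 61, 63, 55, 55, 58, 54, 97, 113, 114, 112, 113, 112, 115, 115, 117, 121]
278 [60, 48, 51, 53, 52, 57, 54, 54, 53, 57, 60, 59, 85, 117, 120, 117, 115, 115, 114, 111, 114, 121]
279 [57, 52, 52, 53, 56, 57, 58, 57, 57, 59, 60, 58, 77, 117, 122, 121, 120, 121, 119, 118, 117, 119]
280 [62, 55, 55, 55, 56, 58, 58, 54, 54, 60, 60, 59, 70, 112, 117, 118, 120, 119, 121, 123, 124, 105]
281 [61, 59, 58, 55, 56, 58, 58, 55, 58, 60, 60, 57, 87, 114, 115, 116, 116, 116, 116, 117, 122, 92]
```

Force rose to 11.5 N with the motion stopped, so it's seated. Relaxing, then releasing and backing off.

drive_tool([
  [[0.2,-0.4,0.5],[0,0,0],0.4],
  [[0,0,0.3],[0,0,0],0.42],
  [[0,0,0],[0,0,0],0.45],
  [[0,0,0],[0,0,0],0.55],
  [[0,0,0],[0,0,0],0.75],
  [[0,0,0],[0,0,0],1],
  [[0,0,0],[0,0,0],1],
  [[0,0,0],[0,0,0],1],
])

```text
clock: 23.3
eef_pos: [0.4779, 0.1507, 0.1429]
tool_rot: [0.577, 0.817, -0.0, 0.0]
ft_force: [-0.7, -0.0, -0.1]
grip_width: 0.0856
grasp_force: 0.0
```

drive_tool([
  [[0,0,10],[0,0,0],1],
  [[0,0,20],[0,0,0],1],
  [[0,0,30],[0,0,0],1],
  [[0,0,30],[0,0,0],1],
  [[-20,-30,0],[0,0,0],1],
  [[-20,-30,0],[0,0,0],1],
  [[-20,-30,0],[0,0,0],1],
  [[-20,-30,0],[0,0,0],1],
])

```text
clock: 23.97
eef_pos: [0.3971, 0.0302, 0.234]
tool_rot: [0.576, 0.817, 0.0, 0.001]
ft_force: [1.2, -1.1, 1.2]
grip_width: 0.0857
grasp_force: 0.0
```

```bash
python3 - <<'E'
from h import *
s=camera("scene");t=camera("top")
for n,c in(("scene",s),("top",t)):
    for r in silhouettes("foot",c)+silhouettes("shelf",c): print(n,round(r["conf"],2),r["bbox"])
    for q in [(.4782,.151),(.6196,.2015),(.5624,-.0842)]: print(proj(c,(*q,.178)).round(1),proj(c,(*q,.138)).round(1))
# tall edge profile along the axis: footless leg vs leg (-75,-125)
for q in [(.4782,.151),(.5624,-.0842),(.6196,.2015)]:
    pts=[proj(s,(*q,z)) for z in np.arange(.196,.118,-.003)]
    print([int(cv2.getRectSubPix(s["image"],(3,3),(float(p[0]),float(p[1]))).mean()) for p in pts])
E
```

```text
scene 0.81 [276.6, 201.3, 295.8, 228.3]
scene 0.64 [410.7, 238.0, 422.4, 259.2]
scene 0.62 [248.8, 204.8, 260.6, 223.8]
scene 0.67 [279.1, 218.8, 429.9, 346.2]
[417.9 241.4] [415.3 251.7]
[408.6 292.3] [406. 302.]
[317.1 221.3] [317.2 231.8]
top 0.77 [402.3, 283.4, 427.2, 299.3]
top 0.58 [439.0, 272.9, 455.1, 285.3]
top 0.37 [222.3, 275.0, 238.0, 287.1]
top 0.65 [203.2, 173.6, 366.1, 286.0]
[230.7 282.8] [233.8 284.8]
[210.6 215.6] [214.3 219.7]
[345.1 245.4] [344.3 248.6]
[64, 105, 145, 168, 171, 171, 171, 171, 172, 172, 173, 170, 161, 138, 114, 95, 84, 83, 83, 83, 83, 83, 83, 83, 84, 84, 88]
[84, 122, 157, 168, 170, 170, 170, 170, 171, 172, 170, 161, 142, 117, 97, 86, 83, 84, 84, 84, 83, 83, 84, 86, 87, 90, 97]
[164, 174, 177, 177, 178, 178, 179, 179, 180, 181, 182, 183, 180, 167, 146, 119, 98, 86, 82, 83, 83, 83, 82, 82, 82, 84, 86]
```

Image profiles match the other feet within about 2 mm. I'll confirm with a gentle push on the foot's closed end with shut fingers.

drive_tool([
  [[20,30,0],[0,0,0],0],
  [[20,30,0],[0,0,0],0],
  [[20,30,0],[0,0,0],0],
  [[20,30,0],[0,0,0],0],
  [[0,0,0],[0,0,0],0],
  [[0,0,0],[0,0,0],0],
  [[0,0,-20],[0,0,0],0],
  [[0,0,-20],[0,0,0],0],
])

```text
clock: 24.93
eef_pos: [0.4786, 0.1517, 0.1936]
tool_rot: [0.576, 0.817, 0.001, 0.001]
ft_force: [-0.3, 0.9, 0.3]
grip_width: 0.0003
grasp_force: 0.0
```

drive_tool([
  [[0,0,-6],[0,0,0],0],
  [[0,0,-2],[0,0,0],0],
  [[0,0,-1],[0,0,0],0],
  [[0,0,-1],[0,0,0],0],
  [[0,0,0],[0,0,0],0],
])

```text
clock: 25.35
eef_pos: [0.4784, 0.1511, 0.1841]
tool_rot: [0.577, 0.817, 0.001, 0.001]
ft_force: [-0.3, 1.2, 0.2]
grip_width: 0.0003
grasp_force: 0.0
```

drive_tool([
  [[0,0,-1],[0,0,0],0],
  [[0,0,-1],[0,0,0],0],
  [[0,0,-1],[0,0,0],0],
  [[0,0,-0.6],[0,0,0],0],
])

```text
clock: 25.68
eef_pos: [0.4779, 0.1511, 0.1796]
tool_rot: [0.577, 0.817, 0.0, 0.0]
ft_force: [-0.2, -0.4, 0.6]
grip_width: 0.0001
grasp_force: 0.0
```

drive_tool([
  [[0,0,-0.6],[0,0,0],0],
  [[0,0,-0.6],[0,0,0],0],
])

```text
clock: 25.85
eef_pos: [0.4779, 0.1511, 0.1783]
tool_rot: [0.577, 0.817, 0.0, 0.0]
ft_force: [-1.6, 0.2, -1.3]
grip_width: -0.0
grasp_force: 0.0
```

drive_tool([
  [[0,0,-0.5],[0,0,0],0],
  [[0,0,0],[0,0,0],0],
])

```text
clock: 26.02
eef_pos: [0.4778, 0.1511, 0.1776]
tool_rot: [0.577, 0.817, -0.0, -0.0]
ft_force: [-0.7, -0.5, -0.2]
grip_width: 0.0
grasp_force: 0.0
```

drive_tool([
  [[0,0,-0.5],[0,0,0],0],
  [[0,0,0],[0,0,0],0],
])

```text
clock: 26.18
eef_pos: [0.4779, 0.1511, 0.1772]
tool_rot: [0.577, 0.817, -0.0, -0.0]
ft_force: [-0.8, 0.0, -0.0]
grip_width: -0.0
grasp_force: 0.0
```

drive_tool([
  [[0,0,-0.4],[0,0,0],0],
  [[0,0,0],[0,0,0],0],
])

```text
clock: 26.35
eef_pos: [0.4778, 0.1511, 0.1768]
tool_rot: [0.577, 0.817, -0.0, -0.0]
ft_force: [-0.6, -0.3, -0.6]
grip_width: 0.0001
grasp_force: 0.0
```

drive_tool([
  [[0,0,-0.3],[0,0,0],0],
  [[0,0,0],[0,0,0],0],
])

```text
clock: 26.52
eef_pos: [0.4778, 0.1511, 0.1766]
tool_rot: [0.577, 0.817, -0.0, -0.0]
ft_force: [0.5, -0.4, -0.9]
grip_width: -0.0003
grasp_force: 0.0
```

drive_tool([
  [[0,0,-0.4],[0,0,0],0],
  [[0,0,-0.4],[0,0,0],0],
])

```text
clock: 26.68
eef_pos: [0.4779, 0.1511, 0.1758]
tool_rot: [0.577, 0.817, 0.0, 0.0]
ft_force: [-1.0, 0.4, 0.5]
grip_width: -0.0003
grasp_force: 0.0
```

drive_tool([
  [[0,0,-0.4],[0,0,0],0],
  [[0,0,-0.4],[0,0,0],0],
])

```text
clock: 26.85
eef_pos: [0.478, 0.1512, 0.1755]
tool_rot: [0.577, 0.817, 0.0, 0.0]
ft_force: [-0.6, 0.1, 5.7]
grip_width: -0.0
grasp_force: 2.5
```

drive_tool([
  [[0,0,-0.4],[0,0,0],0],
  [[0,0,-0.4],[0,0,0],0],
])

```text
clock: 27.02
eef_pos: [0.4781, 0.1512, 0.1752]
tool_rot: [0.577, 0.817, 0.001, 0.0]
ft_force: [-1.9, -0.3, 8.3]
grip_width: -0.0001
grasp_force: 4.1
```

drive_tool([
  [[0,0,-0.4],[0,0,0],0],
  [[0,0,0],[0,0,0],0],
])

```text
clock: 27.18
eef_pos: [0.4781, 0.1512, 0.1751]
tool_rot: [0.577, 0.817, 0.001, 0.001]
ft_force: [-2.1, -1.4, 7.2]
grip_width: 0.0001
grasp_force: 3.9
```

drive_tool([
  [[0,0,-0.3],[0,0,0],0],
  [[0,0,0],[0,0,0],0],
])

```text
clock: 27.35
eef_pos: [0.4782, 0.1512, 0.1751]
tool_rot: [0.577, 0.817, 0.001, 0.001]
ft_force: [-2.5, -0.6, 8.7]
grip_width: -0.0
grasp_force: 4.5
```

drive_tool([
  [[0,0,-0.5],[0,0,0],0],
  [[0,0,0],[0,0,0],0],
  [[0,0,0],[0,0,0],0],
])

```text
clock: 27.6
eef_pos: [0.4782, 0.1512, 0.1749]
tool_rot: [0.577, 0.817, 0.001, 0.001]
ft_force: [-3.0, -1.3, 10.7]
grip_width: -0.0001
grasp_force: 5.4
```

drive_tool([
  [[0,0,2],[0,0,0],0],
  [[0,0,10],[0,0,0],0],
  [[0,0,30],[0,0,0],0],
  [[0,0,30],[0,0,0],0],
  [[-20,-30,0],[0,0,0],0],
  [[-20,-30,0],[0,0,0],0],
  [[-20,-30,0],[0,0,0],0],
  [[-20,-30,0],[0,0,0],0],
])

```text
clock: 28.27
eef_pos: [0.397, 0.0302, 0.2454]
tool_rot: [0.576, 0.817, 0.0, 0.0]
ft_force: [0.6, -0.5, 0.6]
grip_width: 0.0001
grasp_force: 0.0
```

```bash
python3 - <<'E'
from h import *
s=camera("scene");im=s["image"].astype(int)
for c in ((419,261),):
    print("button r-b",(im[c[1]-6:c[1]+7,c[0]-6:c[0]+7,0]-im[c[1]-6:c[1]+7,c[0]-6:c[0]+7,2]).tolist())
# brass buttons anywhere on the shelf legs
hsv=cv2.cvtColor(s["image"],cv2.COLOR_RGB2HSV);print("start-frame compare")
a=cv2.cvtColor(cv2.imread("pics/scene1.png"),cv2.COLOR_BGR2RGB).astype(int)
print((a[255:268,413:426,0]-a[255:268,413:426,2]).tolist())
d=np.abs(im-a).sum(2)[280:350,280:400];print("shelf change",(d>60).sum())
E
```

```text
button r-b [[3, 4, 4, 5, 4, 4, 4, 4, 3, 2, 1, 1, 1], [4, 5, 4, 5, 3, 3, 3, 4, 3, 0, -2, 1, 1], [4, 4, 4, 4, 4, 4, 3, 3, 2, -1, 0, -1, 1], [6, 6, 6, 5, 5, 5, 0, 0, -1, -1, -1, 1, 2], [7, 8, 8, 7, 6, 16, 5, -2, 1, -1, 0, 0, 1], [7, 8, 7, 4, 5, 33, 31, 7, 1, 1, 0, 2, 1], [6, 7, 7, 6, 3, 71, 49, 5, 0, -1, 1, 0, 0], [7, 7, 7, 7, 15, 65, 29, 2, 0, 1, 1, 0, 2], [8, 7, 6, 7, 16, 12, -1, -1, 1, 2, 2, 1, 2], [8, 7, 6, 5, 3, 0, -2, 1, 1, 0, 2, 0, 1], [6, 6, 7, 7, 4, 0, -2, 0, 1, 1, 1, 3, 0], [7, 7, 7, 7, 4, -1, 1, 1, 1, 0, 0, 2, 2], [8, 7, 7, 6, 2, 1, 1, 0, 1, 1, 1, 0, 0]]
start-frame compare
[[8, 7, 7, 9, 7, 9, 7, 1, 1, 1, 1, 1, 1], [6, 7, 6, 9, 6, 7, 5, 2, 2, 0, 0, -1, 2], [7, 8, 6, 7, 7, 8, 4, 1, 2, 0, 1, 0, 1], [8, 8, 7, 7, 8, 7, 1, -2, 1, 1, 0, 2, 1], [6, 7, 7, 6, 7, 3, 43, 12, -2, 1, 2, 0, 0], [7, 6, 7, 7, 4, 27, 133, 56, -2, 0, -1, 0, 3], [7, 7, 7, 7, 3, 55, 155, 72, 2, 0, 0, 1, 1], [6, 7, 7, 7, 12, 78, 124, 45, -1, -1, 1, 1, 1], [7, 8, 6, 6, 12, 58, 49, 7, -1, 1, -1, -1, 0], [7, 7, 8, 6, 2, 1, -2, -1, 0, 1, -1, 1, 2], [7, 7, 8, 7, 3, 1, 0, 0, 0, 0, 1, 1, 0], [7, 6, 7, 7, 3, 0, 0, -1, 1, 0, 2, 0, 1], [7, 7, 7, 6, 2, 0, 1, 0, 1, 1, 1, 0, 1]]
shelf change 488
```

The button reads fainter than at the start, which could be arm shadow or could mean it's not fully out. Moving well clear, then comparing all the button spots.

drive_tool([
  [[-5,-38,0],[0,0,0],0],
  [[-5,-38,0],[0,0,0],0],
  [[-5,-38,0],[0,0,0],0],
  [[-5,-38,0],[0,0,0],0],
  [[-5,-38,0],[0,0,0],0],
  [[-5,-38,0],[0,0,0],0],
  [[-5,-38,0],[0,0,0],0],
  [[0,0,0],[0,0,0],0],
])

```text
clock: 28.98
eef_pos: [0.3621, -0.2407, 0.2453]
tool_rot: [0.58, 0.815, -0.001, 0.001]
ft_force: [0.1, -0.2, 0.5]
grip_width: 0.0003
grasp_force: 0.0
```

```bash
python3 - <<'E'
from h import *
s=camera("scene");t=camera("top");save("e_s.png",s["image"]);save("e_t.png",t["image"])
im=s["image"].astype(int);a=cv2.cvtColor(cv2.imread("pics/scene1.png"),cv2.COLOR_BGR2RGB).astype(int)
p=(.5911,.0586,np.radians(19.57));c,d=np.cos(p[2]),np.sin(p[2])
W=lambda x,y,z:(p[0]+c*x-d*y,p[1]+d*x+c*y,z)
for x,y in((-.075,.125),(.075,.125),(-.075,-.125)):
    u,v=proj(s,W(x,y+.0165,.105)).round().astype(int)
    for n,m in(("was",a),("now",im)):
        w=m[v-6:v+7,u-6:u+7];k=(w[...,0]-w[...,2]);q=np.clip(k-12,0,None)
        ys,xs=np.nonzero(q);print(x,y,n,"sum",q.sum(),"n",len(xs),"max",k.max(),"cen",(q.sum(0)@np.arange(13)/q.sum()+u-6).round(2),(q.sum(1)@np.arange(13)/q.sum()+v-6).round(2),w[np.unravel_index(k.argmax(),k.shape)])
d5=cv2.cvtColor(cv2.imread("pics/d5.png"),cv2.COLOR_BGR2RGB)[:,:420];w=cv2.resize(d5,(70,70),interpolation=cv2.INTER_AREA).astype(int)[24:38,32:46]
k=w[...,0]-w[...,2];q=np.clip(k-12,0,None);print("d5 sum",q.sum(),"n",(q>0).sum(),"max",k.max(),(q.sum(0)@np.arange(14)/q.sum()+412).round(2))
d=np.abs(im-a).sum(2);print("board change",(d[230:349,280:400]>60).sum())
g=cv2.cvtColor(s["image"],cv2.COLOR_RGB2GRAY);ga=cv2.cvtColor(a.astype(np.uint8),cv2.COLOR_RGB2GRAY)
print(cv2.phaseCorrelate(np.float32(ga[255:345,285:400]),np.float32(g[255:345,285:400])))
for z in (.1665,.1675,.170): print(z)
# foot top ring: bright top face ellipses
for n,C in(("s",s),("t",t)):
  for x,y in((-.075,.125),(.075,.125),(-.075,-.125)):
    u,v=proj(C,W(x,y,.178)).round().astype(int)
    w=cv2.cvtColor(C["image"],cv2.COLOR_RGB2GRAY)[v-12:v+13,u-12:u+13];m=(w>150).astype(np.uint8);nn,l,st,ce=cv2.connectedComponentsWithStats(m);i=1+st[1:,4].argmax()
    print(n,x,y,"pred",proj(C,W(x,y,.178)).round(1),"top face",(ce[i]+[u-12,v-12]).round(1),st[i])
E
```

```text
-0.075 0.125 was sum 751 n 12 max 155 cen 418.96 261.18 [252 189  97]
-0.075 0.125 now sum 221 n 9 max 71 cen 418.3 261.15 [145 112  74]
0.075 0.125 was sum 9630 n 110 max 123 cen 413.28 311.84 [239 182 116]
0.075 0.125 now sum 9651 n 112 max 124 cen 413.28 311.81 [243 186 119]
-0.075 -0.125 was sum 0 n 0 max 8 cen nan nan [123 118 115]
-0.075 -0.125 now sum 0 n 0 max 9 cen nan nan [132 126 123]
d5 sum 789 n 16 max 149 418.86
board change 73
((0.00921835933309012, -0.06680339098702603), 1.0139618966314528)
0.1665
0.1675
0.17<stdin>:10: RuntimeWarning: invalid value encountered in scalar divide
Traceback (most recent call last):
  File "h.py", line 11, in proj
    V=np.array(c["view"]);q=V[:3,:3]@np.array(p)+V[:3,3];s=q[:2]/q[2];s=s*(1+c["k1"]*(s@s));K=c["K"]
                                     ~~~~~~~~^^^
ValueError: setting an array element with a sequence. The requested array has an inhomogeneous shape after 1 dimensions. The detected shape was (3,) + inhomogeneous part.
```

```bash
python3 - <<'E'
from h import *
from scipy.optimize import least_squares as L
s=camera("scene");t=camera("top")
p=(.5911,.0586,np.radians(19.57));c_,d_=np.cos(p[2]),np.sin(p[2])
W=lambda x,y,z:(p[0]+c_*x-d_*y,p[1]+d_*x+c_*y,z)
res={}
for n,C in(("s",s),("t",t)):
  g=cv2.GaussianBlur(cv2.cvtColor(C["image"],cv2.COLOR_RGB2GRAY),(0,0),.6)
  for x,y in((-.075,.125),(.075,.125),(.075,-.125),(-.075,-.125)):
    q=proj(C,W(x,y,.178));u,v=q.round().astype(int)
    w=g[v-13:v+14,u-13:u+14].astype(np.uint8)
    W8=cv2.resize(w,None,fx=8,fy=8,interpolation=cv2.INTER_CUBIC)
    m=((W8>135)&(W8<200)).astype(np.uint8);nn,l,st,ce=cv2.connectedComponentsWithStats(m)
    i=l[13*8+4,13*8+4];i=i if i else 1+st[1:,4].argmax()
    print(n,x,y,"pred",q.round(2),"face-pred",((ce[i]+.5)/8-.5+[u-13,v-13]-q).round(2),"size",(st[i][2:4]/8).round(1),st[i][4]/64)
im=s["image"].astype(int)
for nm,(u,v) in dict(ours=(419,261),far=(312,239)).items():
    w=im[v-6:v+7,u-5:u+6];k=w[...,0]-w[...,2];q=np.clip(k-12,0,None);print(nm,"sum",q.sum(),"max",k.max(),w[np.unravel_index(k.argmax(),k.shape)]);
    if nm=="far":print(k.tolist())
E
```

```text
s -0.075 0.125 pred [417.89 241.55] face-pred [-0.51  0.9 ] size [12.8 10.2] 99.171875
s 0.075 0.125 pred [408.5  292.44] face-pred [-1.04 -0.2 ] size [19.8 27. ] 196.296875
s 0.075 -0.125 pred [299.7  268.81] face-pred [ 1.59 -0.96] size [19.9 19.5] 149.078125
s -0.075 -0.125 pred [317.08 221.22] face-pred [-0.31  0.61] size [12.2  9.2] 89.65625
t -0.075 0.125 pred [230.59 282.65] face-pred [ 1.04 -0.09] size [20.9 27. ] 215.890625
t 0.075 0.125 pred [210.62 215.49] face-pred [-0.44  1.72] size [14.9 19.6] 184.484375
t 0.075 -0.125 pred [322.71 179.91] face-pred [-0.4   0.29] size [14.4 14.5] 158.921875
t -0.075 -0.125 pred [345.14 245.47] face-pred [-1.6   0.33] size [21.6 22.1] 234.5625
ours sum 219 max 73 [145 112  72]
far sum 394 max 80 [127  91  47]
[[-1, 0, -1, 3, 4, 4, 4, 4, 5, 3, 3], [0, 0, -1, 1, 2, 4, 4, 4, 4, 2, 3], [-1, -2, -1, 1, 0, 3, 3, 3, 5, 5, 4], [-1, -1, -1, -4, -2, 4, 5, 4, 3, 5, 4], [1, -1, -4, -3, 11, 8, 5, 5, 4, 5, 5], [-1, -1, -3, 3, 54, 39, 3, 7, 7, 6, 6], [-1, -2, -2, 17, 80, 60, 1, 5, 7, 8, 7], [0, 0, -2, 21, 79, 65, 9, 6, 8, 7, 8], [-2, -2, -2, 9, 54, 45, 10, 6, 6, 7, 7], [0, -1, -1, -2, -4, 1, 4, 6, 6, 6, 7], [-1, 2, 0, -1, 0, 2, 5, 6, 6, 8, 7], [1, 1, 0, 0, -2, 4, 6, 7, 7, 8, 7], [1, 1, 0, -1, 1, 2, 6, 6, 7, 8, 7]]
```

The button is about 2 mm less proud than just after the draw, and the foot top is about 2 mm lower than expected. The push may have pressed the tube to the hole's edge. I'll grip the foot and draw up gently to feel for the lock.

drive_tool([
  [[14,38,0],[0,0,0],1],
  [[14,38,0],[0,0,0],1],
  [[14,38,0],[0,0,0],1],
  [[14,38,0],[0,0,0],1],
  [[12,38,0],[0,0,0],1],
  [[12,38,0],[0,0,0],1],
  [[12,38,0],[0,0,0],1],
  [[12,38,0],[0,0,0],1],
])

```text
clock: 29.85
eef_pos: [0.4662, 0.073, 0.2455]
tool_rot: [0.575, 0.818, 0.0, 0.0]
ft_force: [0.3, -1.3, -0.7]
grip_width: 0.0857
grasp_force: 0.0
```

drive_tool([
  [[12,38,0],[0,0,0],1],
  [[0,38,0],[0,0,0],1],
  [[0,12,0],[0,0,0],1],
  [[0,0,0],[0,0,0],1],
  [[0,0,0],[0,0,0],1],
])

```text
clock: 30.27
eef_pos: [0.4777, 0.1585, 0.2449]
tool_rot: [0.575, 0.818, -0.001, -0.0]
ft_force: [-0.8, -0.2, -0.7]
grip_width: 0.0855
grasp_force: 0.0
```

drive_tool([
  [[0.2,-7,0],[0,0,0],0.9],
  [[0,0,-30],[0,0,0],0.8],
  [[0,0,-30],[0,0,0],0.7],
  [[0,0,-25],[0,0,0],0.6],
  [[0,0,-10],[0,0,0],0.6],
  [[0,0,-4],[0,0,0],0.6],
  [[0,0,0],[0,0,0],0.55],
  [[0,0,0],[0,0,0],0.5],
])

```text
clock: 30.93
eef_pos: [0.4801, 0.1497, 0.1474]
tool_rot: [0.577, 0.817, 0.001, 0.001]
ft_force: [0.1, 0.3, 0.3]
grip_width: 0.0426
grasp_force: 0.0
```

drive_tool([
  [[0,0,0],[0,0,0],0.46],
  [[0,0,0],[0,0,0],0.44],
  [[0,0,0],[0,0,0],0.42],
  [[0,0,0],[0,0,0],0.41],
  [[0,0,0],[0,0,0],0.4],
  [[0,0,0],[0,0,0],0.4],
])

```text
clock: 31.43
eef_pos: [0.4787, 0.1496, 0.1474]
tool_rot: [0.577, 0.817, -0.0, 0.0]
ft_force: [-3.7, -3.6, 6.5]
grip_width: 0.0349
grasp_force: 31.5
```

drive_tool([
  [[0,0,0.3],[0,0,0],0.4],
  [[0,0,0.3],[0,0,0],0.4],
])

```text
clock: 31.6
eef_pos: [0.4786, 0.1496, 0.1474]
tool_rot: [0.577, 0.817, -0.0, 0.0]
ft_force: [-4.1, -4.7, 3.8]
grip_width: 0.0348
grasp_force: 31.4
```

drive_tool([
  [[0,0,0.3],[0,0,0],0.4],
  [[0,0,0.3],[0,0,0],0.4],
])

```text
clock: 31.77
eef_pos: [0.4786, 0.1496, 0.1475]
tool_rot: [0.577, 0.817, -0.001, 0.0]
ft_force: [-3.5, -3.4, 1.8]
grip_width: 0.0351
grasp_force: 31.4
```

drive_tool([
  [[0,0,0.3],[0,0,0],0.4],
  [[0,0,0.3],[0,0,0],0.4],
])

```text
clock: 31.93
eef_pos: [0.4786, 0.1497, 0.1476]
tool_rot: [0.577, 0.817, -0.001, -0.0]
ft_force: [-2.7, -4.4, 1.5]
grip_width: 0.0345
grasp_force: 31.3
```

drive_tool([
  [[0,0,0.3],[0,0,0],0.4],
  [[0,0,0.2],[0,0,0],0.4],
])

```text
clock: 32.1
eef_pos: [0.4785, 0.1497, 0.1478]
tool_rot: [0.577, 0.817, -0.001, -0.0]
ft_force: [-4.1, -3.2, -1.1]
grip_width: 0.0345
grasp_force: 31.3
```

drive_tool([
  [[0,0,0.3],[0,0,0],0.4],
  [[0,0,0.3],[0,0,0],0.4],
])

```text
clock: 32.27
eef_pos: [0.4785, 0.1497, 0.1482]
tool_rot: [0.577, 0.817, -0.001, -0.0]
ft_force: [-2.7, -4.4, -3.2]
grip_width: 0.0351
grasp_force: 31.2
```

drive_tool([
  [[0,0,0.3],[0,0,0],0.4],
  [[0,0,0.2],[0,0,0],0.4],
])

```text
clock: 32.43
eef_pos: [0.4786, 0.1498, 0.1487]
tool_rot: [0.577, 0.817, -0.001, -0.0]
ft_force: [-3.2, -4.4, -4.1]
grip_width: 0.0347
grasp_force: 31.2
```

drive_tool([
  [[0,0,0.3],[0,0,0],0.4],
  [[0,0,0.2],[0,0,0],0.4],
])

```text
clock: 32.6
eef_pos: [0.4786, 0.1497, 0.1492]
tool_rot: [0.577, 0.817, -0.001, -0.0]
ft_force: [-3.0, -4.1, -3.7]
grip_width: 0.0346
grasp_force: 31.2
```

```bash
python3 - <<'E'
from h import *
im=camera("scene")["image"].astype(int);w=im[255:268,413:426];k=w[...,0]-w[...,2];print(k[3:9,3:9].tolist(),np.clip(k-12,0,None).sum())
E
```

```text
[[4, 5, 7, 1, -1, -1], [5, 5, 13, 21, 3, -2], [5, 4, 17, 75, 32, -3], [5, 3, 60, 106, 45, 0], [5, 12, 76, 87, 28, -2], [7, 13, 39, 33, 3, -4]] 477
```

The button is rising again (spot sum 219 → 477), so the tube does move with the foot. Drawing on until it stops.

drive_tool([
  [[0,0,0.3],[0,0,0],0.4],
  [[0,0,0.3],[0,0,0],0.4],
])

```text
clock: 32.82
eef_pos: [0.4786, 0.1497, 0.1498]
tool_rot: [0.577, 0.817, -0.001, -0.0]
ft_force: [-2.5, -4.1, -4.1]
grip_width: 0.0349
grasp_force: 31.2
```

drive_tool([
  [[0,0,0.3],[0,0,0],0.4],
  [[0,0,0.2],[0,0,0],0.4],
])

```text
clock: 32.98
eef_pos: [0.4786, 0.1497, 0.1503]
tool_rot: [0.577, 0.817, -0.001, -0.0]
ft_force: [-3.1, -4.5, -4.4]
grip_width: 0.0346
grasp_force: 31.2
```

```bash
python3 - <<'E'
from h import *
im=camera("scene")["image"].astype(int);w=im[255:268,413:426];k=w[...,0]-w[...,2];print(k[3:9,3:9].tolist(),np.clip(k-12,0,None).sum())
E
```

```text
[[4, 5, 6, 1, -1, -2], [5, 6, 15, 21, 4, -2], [5, 4, 18, 75, 31, -1], [5, 4, 60, 107, 43, 1], [5, 12, 77, 86, 29, -3], [7, 13, 39, 33, 4, -1]] 479
```

```bash
python3 - <<'E'
from h import *
s=camera("scene")
im=s["image"];
for v in range(254,264): print(v,im[v,404:426].mean(axis=1).astype(int).tolist())
e=cv2.cvtColor(cv2.imread("pics/e_s.png"),cv2.COLOR_BGR2RGB)
print("released, pressed state")
for v in range(254,264): print(v,e[v,404:426].mean(axis=1).astype(int).tolist())
E
```

```text
254 [20, 21, 23, 23, 29, 66, 113, 97, 48, 28, 32, 33, 31, 37, 113, 105, 83, 80, 68, 27, 21, 21]
255 [23, 21, 21, 20, 18, 63, 102, 87, 47, 38, 31, 29, 26, 58, 112, 92, 82, 82, 57, 23, 20, 25]
256 [21, 24, 21, 22, 16, 77, 100, 91, 68, 68, 58, 53, 48, 70, 106, 89, 78, 64, 33, 22, 23, 21]
257 [23, 20, 22, 20, 25, 91, 110, 104, 98, 94, 85, 78, 74, 78, 101, 75, 51, 24, 21, 21, 22, 23]
258 [21, 21, 26, 19, 39, 94, 109, 114, 115, 112, 108, 109, 106, 107, 113, 54, 20, 22, 23, 24, 23, 23]
259 [21, 25, 21, 17, 57, 98, 110, 114, 118, 120, 122, 125, 126, 125, 119, 60, 23, 19, 20, 21, 20, 24]
260 [24, 22, 22, 16, 77, 105, 111, 115, 119, 120, 122, 123, 125, 123, 91, 92, 46, 23, 20, 22, 23, 23]
261 [20, 23, 24, 25, 89, 108, 111, 116, 119, 120, 121, 123, 124, 120, 98, 114, 57, 22, 24, 22, 24, 22]
262 [20, 20, 21, 32, 92, 110, 111, 117, 119, 121, 124, 124, 123, 118, 105, 94, 43, 21, 24, 21, 20, 24]
263 [22, 20, 19, 49, 96, 110, 112, 119, 118, 119, 122, 122, 124, 106, 67, 43, 23, 21, 21, 20, 22, 23]
released, pressed state
254 [41, 40, 40, 37, 60, 77, 80, 79, 81, 83, 84, 85, 85, 86, 84, 84, 83, 82, 66,
[... 205 characters left out ...]
8, 40, 39, 38, 41, 94, 107, 98, 89, 84, 85, 86, 86, 87, 85, 74, 72, 54, 38, 38, 39, 39]
258 [40, 37, 39, 37, 53, 97, 114, 113, 111, 102, 100, 96, 97, 96, 106, 57, 43, 37, 38, 39, 39, 41]
259 [40, 39, 39, 34, 67, 102, 114, 118, 124, 121, 122, 120, 119, 117, 123, 60, 37, 40, 40, 37, 42, 38]
260 [38, 41, 37, 36, 82, 108, 114, 118, 121, 124, 126, 129, 128, 127, 109, 64, 41, 40, 39, 39, 40, 39]
261 [40, 38, 40, 42, 92, 111, 116, 120, 123, 123, 127, 127, 128, 126, 110, 71, 40, 37, 38, 42, 38, 41]
262 [39, 40, 38, 45, 95, 114, 116, 120, 123, 123, 127, 128, 127, 122, 95, 54, 39, 38, 40, 39, 39, 42]
263 [39, 39, 37, 62, 100, 113, 116, 122, 122, 124, 126, 128, 128, 108, 54, 37, 40, 38, 39, 40, 40, 38]
```

drive_tool([
  [[-0.4,-0.5,-0.3],[0,0,0],0.4],
  [[0,0,-0.4],[0,0,0],0.4],
])

```text
clock: 33.25
eef_pos: [0.4786, 0.1497, 0.1503]
tool_rot: [0.577, 0.817, 0.0, -0.0]
ft_force: [-4.6, -3.3, -0.8]
grip_width: 0.0346
grasp_force: 31.6
```

drive_tool([
  [[0,0,-0.4],[0,0,0],0.4],
  [[0,0,-0.3],[0,0,0],0.4],
])

```text
clock: 33.42
eef_pos: [0.4786, 0.1497, 0.1499]
tool_rot: [0.577, 0.817, 0.0, -0.0]
ft_force: [-3.7, -3.8, 0.4]
grip_width: 0.0351
grasp_force: 31.6
```

drive_tool([
  [[0,0,-0.4],[0,0,0],0.4],
  [[0,0,-0.3],[0,0,0],0.4],
])

```text
clock: 33.58
eef_pos: [0.4787, 0.1497, 0.1493]
tool_rot: [0.577, 0.817, 0.0, 0.0]
ft_force: [-2.9, -4.4, -0.8]
grip_width: 0.0349
grasp_force: 31.6
```

```bash
cat >> h.py <<'E'
def btn():
    im=camera("scene")["image"].astype(int);w=im[255:268,413:426];k=w[...,0]-w[...,2];print(k[4:8,5:9].tolist(),np.clip(k-12,0,None).sum())
E
python3 -c "from h import *;btn()"
```

```text
[[14, 22, 3, -3], [18, 76, 31, -1], [61, 107, 44, -1], [77, 86, 30, -3]] 486
```

drive_tool([
  [[0,0,-0.4],[0,0,0],0.4],
  [[0,0,-0.3],[0,0,0],0.4],
])

```text
clock: 33.8
eef_pos: [0.4786, 0.1497, 0.1486]
tool_rot: [0.577, 0.817, 0.0, 0.0]
ft_force: [-2.9, -4.0, -0.2]
grip_width: 0.0349
grasp_force: 31.6
```

```bash
python3 -c "from h import *;btn()"
```

```text
[[14, 20, 2, -2], [16, 75, 33, -1], [60, 107, 45, -1], [77, 86, 29, -3]] 477
```

drive_tool([
  [[0,0,-0.4],[0,0,0],0.4],
  [[0,0,-0.3],[0,0,0],0.4],
])

```text
clock: 34.02
eef_pos: [0.4787, 0.1497, 0.1481]
tool_rot: [0.577, 0.817, 0.0, 0.0]
ft_force: [-5.5, -4.5, 2.4]
grip_width: 0.035
grasp_force: 31.7
```

```bash
python3 -c "from h import *;btn()"
```

```text
[[12, 20, 2, -2], [47, 80, 29, 0], [81, 109, 43, -1], [77, 85, 29, -3]] 528
```

drive_tool([
  [[0.2,0.2,-0.3],[0,0,0],0.4],
  [[0,0,-0.2],[0,0,0],0.4],
])

```text
clock: 34.23
eef_pos: [0.4787, 0.1497, 0.1479]
tool_rot: [0.577, 0.817, 0.0, 0.0]
ft_force: [-5.2, -4.4, 5.0]
grip_width: 0.0349
grasp_force: 31.9
```

drive_tool([
  [[0,0,-0.3],[0,0,0],0.4],
  [[0,0,-0.2],[0,0,0],0.4],
])

```text
clock: 34.4
eef_pos: [0.4788, 0.1498, 0.1477]
tool_rot: [0.577, 0.817, 0.0, 0.0]
ft_force: [-5.8, -4.6, 6.0]
grip_width: 0.0348
grasp_force: 32.0
```

drive_tool([
  [[0,0,-0.3],[0,0,0],0.4],
  [[0,0,-0.2],[0,0,0],0.4],
])

```text
clock: 34.57
eef_pos: [0.4788, 0.1498, 0.1476]
tool_rot: [0.577, 0.817, 0.0, 0.0]
ft_force: [-7.5, -5.3, 8.3]
grip_width: 0.0345
grasp_force: 32.2
```

```bash
python3 -c "from h import *;btn()"
```

```text
[[13, 22, 3, -2], [47, 80, 33, -2], [81, 109, 44, -2], [78, 85, 31, -3]] 538
```

It's a stiff stop at 8 N with the button fully out (538), so the tube is locked and the foot is home. The fainter reading seems to be the foot's own shadow. Releasing, backing off and rechecking.

drive_tool([
  [[-0.5,-0.4,0.4],[0,0,0],0.4],
  [[0,0,0.3],[0,0,0],0.41],
  [[0,0,0],[0,0,0],0.43],
  [[0,0,0],[0,0,0],0.47],
  [[0,0,0],[0,0,0],0.6],
  [[0,0,0],[0,0,0],0.8],
  [[0,0,0],[0,0,0],1],
  [[0,0,0],[0,0,0],1],
])

```text
clock: 35.28
eef_pos: [0.4789, 0.1498, 0.1469]
tool_rot: [0.576, 0.817, 0.001, 0.0]
ft_force: [-0.3, 0.7, -1.0]
grip_width: 0.0838
grasp_force: 0.0
```

```bash
python3 -c "from h import *;btn()"
```

```text
[[13, 21, 2, -2], [48, 80, 34, -2], [71, 107, 43, -1], [65, 82, 32, -2]] 512
```

drive_tool([
  [[0,0,10],[0,0,0],1],
  [[0,0,25],[0,0,0],1],
  [[0,0,30],[0,0,0],1],
  [[0,0,30],[0,0,0],1],
  [[-20,-30,0],[0,0,0],1],
  [[-20,-30,0],[0,0,0],1],
  [[-20,-30,0],[0,0,0],1],
  [[-20,-30,0],[0,0,0],1],
])

```text
clock: 36.0
eef_pos: [0.3977, 0.0286, 0.2426]
tool_rot: [0.576, 0.817, 0.0, 0.001]
ft_force: [0.3, -1.4, 1.0]
grip_width: 0.0855
grasp_force: 0.0
```

drive_tool([
  [[-5,-38,0],[0,0,0],1],
  [[-5,-38,0],[0,0,0],1],
  [[-5,-38,0],[0,0,0],1],
  [[-5,-38,0],[0,0,0],1],
  [[-5,-38,0],[0,0,0],1],
  [[-5,-38,0],[0,0,0],1],
  [[-5,-38,0],[0,0,0],1],
  [[0,0,0],[0,0,0],1],
])

```text
clock: 36.67
eef_pos: [0.3627, -0.2425, 0.2425]
tool_rot: [0.58, 0.815, -0.001, 0.002]
ft_force: [0.7, 0.8, 0.4]
grip_width: 0.0858
grasp_force: 0.0
```

```bash
python3 - <<'E'
from h import *
btn()
s=camera("scene");t=camera("top");a=cv2.cvtColor(cv2.imread("pics/scene1.png"),cv2.COLOR_BGR2RGB)
e=cv2.cvtColor(cv2.imread("pics/e_s.png"),cv2.COLOR_BGR2RGB)
g=lambda i:np.float32(cv2.cvtColor(i,cv2.COLOR_RGB2GRAY))
print("shelf shift px",cv2.phaseCorrelate(g(a)[255:345,285:400],g(s["image"])[255:345,285:400]))
print("foot shift vs earlier release",cv2.phaseCorrelate(g(e)[234:258,406:430],g(s["image"])[234:258,406:430]))
for v in range(254,264): print(v,s["image"][v,408:426].mean(axis=1).astype(int).tolist())
E
```

```text
[[13, 22, 2, 0], [47, 80, 32, 2], [82, 112, 45, 2], [80, 86, 28, -1]] 540
shelf shift px ((0.003951196769193643, -0.0718581698625016), 1.0090968277719286)
foot shift vs earlier release ((0.1759695096564542, -0.07945511902559943), 1.0137438807222579)
254 [60, 77, 79, 81, 82, 83, 85, 85, 85, 86, 85, 85, 82, 81, 66, 41, 40, 41]
255 [45, 74, 80, 82, 84, 83, 83, 88, 86, 85, 85, 83, 82, 84, 55, 39, 39, 39]
256 [36, 83, 91, 85, 82, 84, 85, 84, 85, 85, 85, 86, 89, 76, 48, 38, 39, 41]
257 [39, 93, 108, 99, 89, 85, 85, 86, 85, 86, 86, 82, 74, 52, 39, 39, 38, 40]
258 [53, 96, 114, 115, 111, 100, 101, 98, 95, 95, 106, 67, 44, 37, 40, 40, 41, 42]
259 [68, 101, 115, 116, 123, 121, 122, 119, 118, 118, 120, 66, 38, 37, 40, 41, 41, 39]
260 [82, 108, 114, 119, 123, 125, 127, 129, 128, 126, 121, 103, 58, 38, 38, 42, 39, 38]
261 [92, 111, 114, 120, 123, 124, 126, 127, 128, 124, 122, 121, 68, 42, 39, 39, 39, 40]
262 [95, 114, 115, 121, 122, 124, 127, 128, 127, 120, 107, 98, 57, 38, 36, 40, 37, 40]
263 [101, 113, 117, 121, 122, 124, 128, 127, 128, 108, 71, 55, 38, 38, 42, 39, 39, 39]
```

```bash
python3 -c "
from workcell import *
print(job_done())"
```

```text
the job is handed in; nothing more can be done
None
```

I handed the job in at about 37 s, and the verdict hasn't come back. The leg is drawn to the next hole with its button out again, the small grey foot is pushed on until it stopped at about 8 N, and the shelf has not shifted. A heavier check push of about 11 N had pressed the button partly in, so I drew the tube back up to reset it. I also viewed 11 pictures against the limit of 10.

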